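# Empty the tumbling drum into the catch tray

## Task

Slide the catch tray under the drum so that it sits squarely between the uprights and centred beneath the drum, while the port is still up. Then crank the drum round until its port faces straight down and all six balls have dropped into the tray, and leave it so: no ball on the table, the tray in its place under the drum. Do not shift or tip the retort stand, the port cover, the masses or the trolley.

Things in the scene. Friction and masses are not known exactly. Their poses are not given: they have to be found in the camera images.
- stand: Cradle fixed to the table: two grey uprights 14 mm thick, 100 mm wide (y), 232 mm high, inner faces 156 mm apart (x = +-78 mm), feet out to x = +-118 mm. Origin on the table midway between them. x axis = along the drum's level axis, which is 200 mm above it; the crank is at the -x end, towards the robot. The bay under the drum is bare table, open to +y and -y.
- drum (a joint): Turn of the drum about the cradle's x axis, rad. 0 = port straight up; growing = port and crank go over towards the cradle's -y side; +pi or -pi = port straight down, both reachable (stops at +-6.28). The bearing is stiff: 0.28 N m to move it (4 to 6 N at the crank handle), and it stays where it is left.
- port (a point): Centre of the drum's side port, 91 mm from the axis; z points out of the port. Drum: clear plastic barrel 140 mm long with aluminium end discs 182 mm across. The port is an open hole in its wall, 83 mm round by 114 mm along the axis, framed in aluminium. The six balls lie in the drum's bottom and roll out when the port gets there.
- crank_grip (a point): Middle of the crank's black handle: a round bar 22 mm thick, 82 mm long, parallel to the drum's axis (the point's x), 65 mm from it on the port's side (crank up = port up). It spins freely on its pin. This point is 62 mm out from the near upright's outer face; 41 mm of handle to either side, the inner end at a steel crank arm 8 mm thick.
- tray: Open steel catch tray, 134 mm (its x) by 220 mm (its y), 50 mm high, walls and floor 5 mm, with a black stub handle amid each short end: 26 mm wide (x), reaching from 110 to 170 mm from the centre (y), 31 to 49 mm above the table. Origin: centre of the underside, z up. 0.3 to 0.5 kg. Starts on the table left or right of the drum; slides.
- grip_a (a point): Grasp point on the tray's +y stub handle: 150 mm from the tray's centre, 40 mm above its underside. Axes as the tray's.
- grip_b (a point): Grasp point on the tray's -y stub handle: 150 mm from the tray's centre, 40 mm above its underside. Axes as the tray's.
- retort: Bystander: retort stand on the drum's other side from the tray. Steel base 180 x 120 x 14 mm (x, y), origin: centre of its underside. Rod 12 mm thick, 360 mm high at x = +60 mm; a cross rod at 325 mm reaches to x = -65 mm; spring and brass load (42 mm thick) hang from it at x = -45 mm, down to 115 mm. 1.9 kg.
- cover: Bystander: the port's curved cover, taken off and lying dome up: 136 x 103 mm and 25 mm high, with a small black knob to 41 mm. Origin at its centre on the table.
- masses: Bystander: stack of slotted brass masses, 54 mm across and 67 mm high, with a wire hook to 107 mm. Origin at the centre of the underside.
- trolley: Bystander: wooden dynamics trolley, 72 x 158 mm (x, y), body top at 47 mm, a peg to 82 mm. Origin at its centre on the table.
- ball0: Wooden ball, 40 mm across, 24 g; origin at its centre. One of six alike that start in the drum.
- ball1: Wooden ball like ball0.
- ball2: Wooden ball like ball0.
- ball3: Wooden ball like ball0.
- ball4: Wooden ball like ball0.
- ball5: Wooden ball like ball0.

How it is judged:
By the outcome, as a careful person would: the job done as asked, in the order asked, and still so for the second after the job is handed in, with the robot touching nothing.
It also fails if it takes over 69 s, if anything falls off the work surface, if the arm or the gripper's body presses on something with over 40 N, if the wrist force passes 120 N, or if a joint passes its speed limit or range.

## Robot

A 6-joint arm with a two-finger parallel gripper is mounted at the origin on the work surface. World frame = base frame: x ahead of the robot, y to its left, z up, the work surface at z = 0. Lengths are in m, angles in degrees, forces in N, time in s.
With the tool pointing down it reaches from about 0.275 to 0.725 m from the base axis. Payload 5.6 kg.
Tool frame: the origin (TCP) lies between the finger pads; the fingertips stand tip_extent ahead of it and the grasp point (between the pads) lies 2 mm behind it (tip_extent is the distance from the TCP to the fingertips, in m); x points along the fingers, y is the direction in which the jaws open and shut, and the axes are right-handed (so a half turn about x gives the same grasp; the last joint's range is limited). The gripper opens to 85 mm and grips with 20 to 120 N. Pads are 22 mm wide; open, the fingers measure 114 mm over their backs; the gripper's body (76 mm by 85 mm) begins 54 mm behind the grasp point. The pads swing forward as they close: fully open they stand 13 mm farther back than shut.
Start: joints at [92.338, 14.616, 6.199, 0, -81.583, -16.306], TCP at [0.133, 0.534, 0.214] pointing down, gripper open.
Joint ranges: [-168.99, 168.99], [-69.2, 112.95], [-62.41, 85.93], [-164.36, 98.24], [-168.68, -3.75], [-174.98, 174.98]. Speed limits (degrees/s): [147.25, 147.25, 180, 180, 180, 180].

## Interface

Orientations are given as a 3x3 rotation matrix whose columns are the frame's x, y, z axes.
In Python, from rig import get_state, camera, hand_in, tip_extent gives the robot as it stands. The module is installed in compiled form; this text tells all that it offers.
- The arm moves only by the shell command python3 -m crank 'ROWS' [FORCE]. ROWS is JSON, a list of rows, each a list of 7 numbers: the shift along the world's x, y, z in cm, then the turn, a rotation vector about the world's x, y, z in rad, then the opening in per cent of the stroke, from 0 (shut) to 100 (fully open). In form: [[tx, ty, tz, rx, ry, rz, gripper], ...]. A call has 1 to 8 rows; each row shifts and turns the pose as measured when the row begins; what a row does not reach is not made up. A row lasts 1/10 s, in which the tool goes at most 50 mm and 8.59 degrees, less where a joint would pass 70% of its speed; a pose out of reach is approached as far as the arm can. A call is refused whole if a number of a shift passes 5 or a number of a turn 0.15, either way. A call with a gripper value outside its range is refused whole. The fingers move at their own pace and stop on an object; FORCE is the grip in N (left out, the last holds). Time passes only in rows, so rows that do not move let the fingers close. It gives the time, the measured TCP pose, the force and the opening at its end, in the units of the state.
- get_state(): the state, without advancing time (a new reading comes with each control period).
- camera(name): name is "scene" or "top" or "wrist"; returns a dict with "frame" (420x560x3 uint8, red, green, blue), "fx", "fy", "cx", "cy" (pixels), "R" (3x3) and "t" (3): a world point X has camera coordinates R X + t; the wrist camera has in their place "mount" (4x4, takes a point from camera to tool coordinates, whose origin is the TCP and whose axes are the tool frame's). Camera axes: x right, y down, z forward; pixel columns grow to the right and rows downward; lengths in m; the calibration is good to about 2 mm. A picture is of the moment at which its call begins: read the wrist's pose just before it. There is no depth.
- hand_in(): hands the job in, once; it reports no verdict.
The state is a dict: "t": time; "joint_pos": joint angles; "joint_velocities": joint speeds; "effort": joint torques, N m; "position": TCP position; "ee_rot": TCP orientation; "contact_force": force on the tool from outside, world axes, zero at the start; "moment": the same for the moment, N m; "gripper_width": finger opening in m.
Only numpy, scipy, OpenCV 4.12 (cv2) and the standard library are available. Lean on these libraries where they do the work, as an engineer would, in place of code of your own. Each camera call takes 0.05 s, during which the arm holds its last target.

## Working session

There is one attempt and no reset: what is moved stays moved. The work goes in short steps, Python scripts to look and compute and a shell command to move; the robot and the scene stay as the last step left them, time stands still between calls to the robot, and variables do not carry over. Pictures are saved under pics/ and viewed, and the job is handed in when it is done.

```bash
mkdir -p pics; ls; cat > h.py <<'E'
import numpy as np, cv2
from rig import get_state, camera, tip_extent
def cam(n):
    s=get_state(); c=camera(n)
    if 'mount' in c and n=='wrist':
        M=np.eye(4); M[:3,:3]=np.array(s['ee_rot']); M[:3,3]=s['position']
        T=M@np.array(c['mount']); c['R']=T[:3,:3].T; c['t']=-T[:3,:3].T@T[:3,3]
    c['R']=np.array(c['R']); c['t']=np.array(c['t']); return c
def save(c,f): cv2.imwrite('pics/'+f,c['frame'][:,:,::-1])
def ray(c,u,v):
    d=np.array([(u-c['cx'])/c['fx'],(v-c['cy'])/c['fy'],1.]); return -c['R'].T@c['t'], c['R'].T@d
def onz(c,u,v,z):
    o,d=ray(c,u,v); return o+d*(z-o[2])/d[2]
def proj(c,X):
    p=c['R']@np.array(X)+c['t']; return c['fx']*p[0]/p[2]+c['cx'],c['fy']*p[1]/p[2]+c['cy']
def tri(c1,p1,c2,p2):
    o1,d1=ray(c1,*p1);o2,d2=ray(c2,*p2)
    A=np.stack([d1,-d2],1); k=np.linalg.lstsq(A,o2-o1,rcond=None)[0]
    a=o1+d1*k[0];b=o2+d2*k[1]; return (a+b)/2,np.linalg.norm(a-b)
E
python3 - <<'E'
from h import *
import pickle
s=get_state(); print(s,tip_extent)
for n in('scene','top','wrist'):
    c=cam(n); save(c,n+'0.png'); pickle.dump(c,open(n+'0.pkl','wb')); print(n,c['R'],c['t'],c['fx'])
E
```

```text
pics
{'t': 0.0, 'joint_pos': array([ 9.23361938e+01,  1.46540851e+01,  6.12964266e+00, -3.01911309e-02,
       -8.15821548e+01, -1.63059805e+01]), 'joint_velocities': array([-0.05509849,  0.03543121,  0.0135925 ,  0.00564977,  0.05817225,
        0.05410944]), 'effort': array([ 3.87923264e-04, -3.86627448e+01,  2.37941551e+01,  5.36522090e+00,
       -6.09536452e-03, -6.58279959e-06]), 'position': array([0.13257619, 0.53322909, 0.21267118]), 'ee_rot': array([[-4.44987079e-04, -2.41485100e-01, -9.70404425e-01],
       [-1.88015244e-03, -9.70402604e-01,  2.41485509e-01],
       [-9.99998134e-01,  1.93196618e-03, -2.22121814e-05]]), 'contact_force': array([-0.2587612 , -0.51195598, -0.6203157 ]), 'moment': array([ 0.05551159, -0.00646604,  0.0212785 ]), 'gripper_width': 0.08515337384703459} 0.017
scene [[ 0.58760424  0.80914454 -0.0025218 ]
 [ 0.42062523 -0.30811929 -0.85330939]
 [-0.69122765  0.50034749 -0.52139881]] [-0.33783289 -0.0739565   1.60680302] 434.29017915662826
top [[ 7.88826392e-03 -9.99968873e-01  1.69528184e-04]
 [-9.84061099e-01 -7.79289459e-03 -1.77659857e-01]
 [ 1.77655648e-01  1.23460175e-03 -9.84091940e-01]] [-0.01523245  0.62184117  1.08922347] 408.17423660451925
wrist [[-0.24128668 -0.97045136  0.00221284]
 [-0.93527332  0.23314742  0.266282  ]
 [-0.25892965  0.06218069 -0.96389263]] [ 0.54894271 -0.03398696  0.38039495] 293.0806015325928
```

View pics/scene0.png

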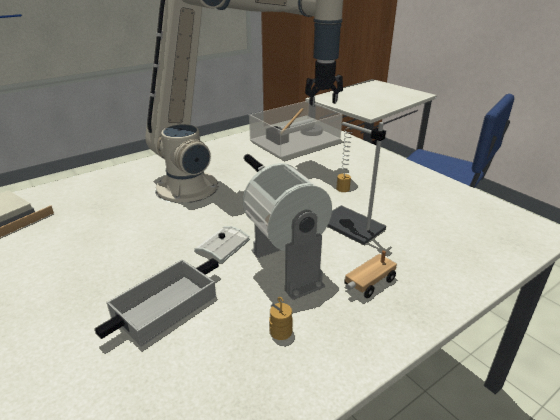

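View pics/top0.png

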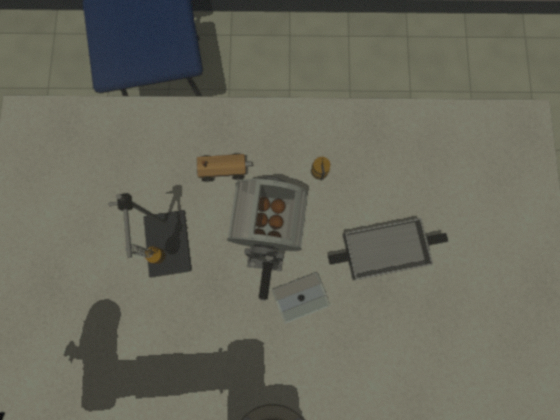

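View pics/wrist0.png

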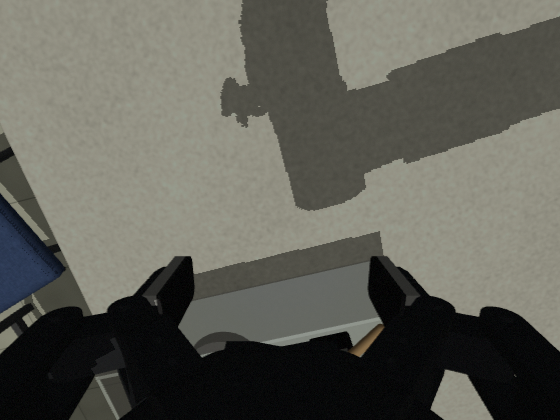

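```bash
python3 - <<'E'
import cv2
a=cv2.imread('pics/top0.png')[140:330,190:460]; cv2.imwrite('pics/t0z.png',cv2.resize(a,None,fx=2.95,fy=2.95,interpolation=cv2.INTER_CUBIC))
a=cv2.imread('pics/scene0.png')[140:350,90:360]; cv2.imwrite('pics/s0z.png',cv2.resize(a,None,fx=2.8,fy=2.8,interpolation=cv2.INTER_CUBIC))
E
```

```text
(no output)
```

View pics/t0z.png

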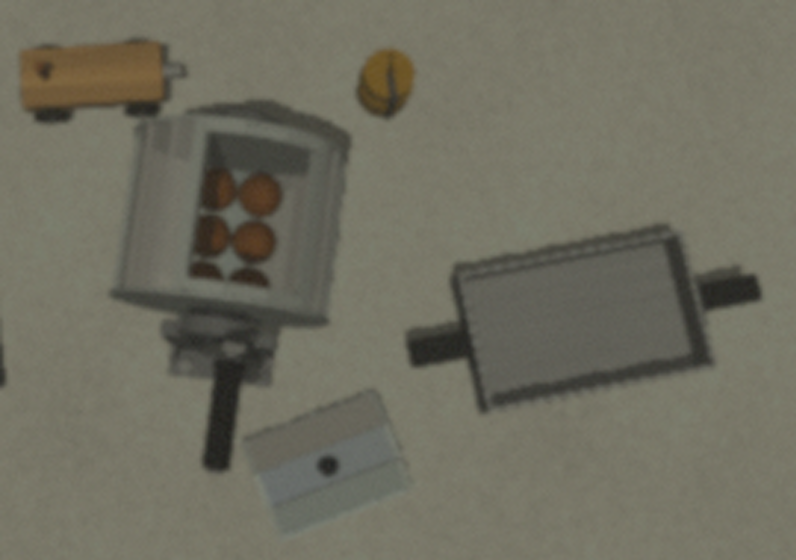

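View pics/s0z.png

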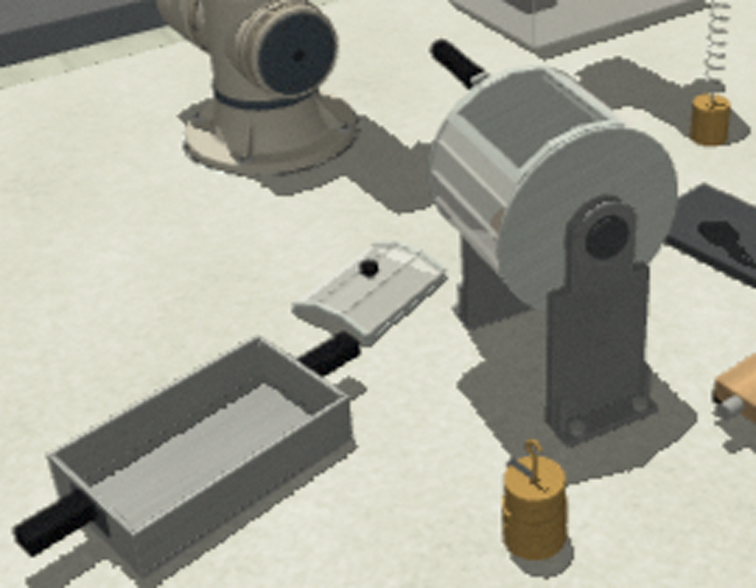

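```bash
cat > tr.py <<'E'
from h import *
import pickle
s=pickle.load(open('scene0.pkl','rb'));t=pickle.load(open('top0.pkl','rb'))
P={'+y+x':((455,268),(350,398)),'+y-x':((484,408),(258,340)),'-y+x':((672,230),(133,533)),'-y-x':((713,362),(50,458)),
'crank in':((228,362),(478,82)),'crank out':((217,462),(440,48)),'knob':((328,466),(369,268)),
'mass top':((387,72),(537,475)),'handle a end':((410,348),(345,350)),'handle b end':((757,287),(30,535))}
for k,(a,b) in P.items():
    X,e=tri(t,(190+a[0]/2.95,140+a[1]/2.95),s,(90+b[0]/2.8,140+b[1]/2.8)); print(k,X.round(4),round(e,4))
# floor points
for k,z,b in [('far upright foot -y',0,(568,442)),('far foot +y',0,(652,398)),('hub',0.2,(607,238))]:
    print(k,onz(s,90+b[0]/2.8,140+b[1]/2.8,z).round(4))
for k,z,a in [('nearfoot L',.0,(168,374)),('near foot R',.0,(270,385)),('cover',0,(245,438)),('cover',0,(375,390)),('cover',0,(410,485)),('cover',0,(282,535))]:
    print(k,onz(t,190+a[0]/2.95,140+a[1]/2.95,z).round(4))
E
python3 tr.py
```

```text
+y+x [ 0.5777 -0.1962  0.0481] 0.0014
+y-x [ 0.4461 -0.2227  0.0414] 0.0009
-y+x [ 0.6155 -0.4076  0.0455] 0.0035
-y-x [ 0.4911 -0.4365  0.045 ] 0.0028
crank in [0.4755 0.0144 0.2583] 0.0049
crank out [0.4002 0.0209 0.2637] 0.0034
knob [ 0.3929 -0.0745  0.0334] 0.0048
mass top [ 0.7662 -0.1303  0.0661] 0.0049
handle a end [ 0.5011 -0.1569  0.0338] 0.0049
handle b end [ 0.5637 -0.4791  0.0442] 0.0102
far upright foot -y [ 0.6971 -0.0411  0.    ]
far foot +y [ 0.6969  0.0598 -0.    ]
hub [0.6877 0.0039 0.2   ]
nearfoot L [0.4776 0.0774 0.    ]
near foot R [ 0.4678 -0.0221  0.    ]
cover [0.4168 0.0017 0.    ]
cover [ 0.4637 -0.1243  0.    ]
cover [ 0.3737 -0.1571  0.    ]
cover [ 0.3262 -0.0345  0.    ]
```

```bash
python3 -m crank '[[0,-3,4,0,0,0,100],[0,-3,4,0,0,0,100],[1,-3,3.8,0,0,0,100],[1,-3,3.8,0,0,0,100],[1.5,-4.5,1,0,0,-0.14,100],[1.5,-4.5,1,0,0,-0.14,100],[1.5,-4.5,0,0,0,-0.14,100],[1.5,-4.5,0,0,0,-0.14,100]]'
```

```text
t: 0.95
position: [0.2119, 0.2236, 0.3882]
ee_rot: [[-0.009, -0.729, -0.684], [-0.01, -0.684, 0.729], [-1.0, 0.014, -0.001]]
contact_force: [0.6, 0.6, 0.2]
gripper_width: 0.0853
```

```bash
python3 -m crank '[[2.5,-4,1,0,0,-0.14,100],[2.5,-4,1,0,0,-0.14,100],[2.5,-4,1,0,0,-0.14,100],[2,-4.5,0,0,0,-0.14,100],[1,-4.8,0,0,0,0,100],[0,-4.8,0,0,0,0,100],[0,0,0,0,0,0,100],[0,0,0,0,0,0,100]]'
python3 - <<'E'
from h import *
import pickle
c=cam('wrist');save(c,'w1.png');pickle.dump(c,open('w1.pkl','wb')); print(get_state()['position'])
E
```

```text
t: 1.75
position: [0.3153, -0.0544, 0.4192]
ee_rot: [[-0.012, -0.988, -0.156], [0.0, -0.156, 0.988], [-1.0, 0.011, 0.002]]
contact_force: [-0.3, 0.9, -0.5]
gripper_width: 0.0851
[ 0.31529238 -0.05395334  0.41940152]
```

View pics/w1.png

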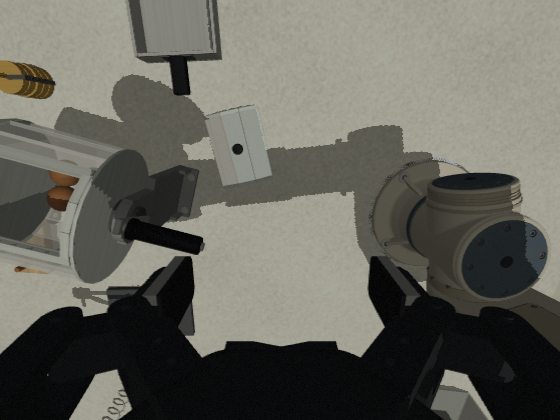

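```bash
python3 -m crank '[[3,-3.8,0,0,0,0,100],[3,-3.8,0,0,0,0,100],[3,-3.8,0,0,0,0,100],[3,-3.8,0,0,0,0,100],[0,0,0,0,0,0,100],[0,0,0,0,0,0,100]]'
python3 - <<'E'
from h import *
import pickle
c=cam('wrist');save(c,'w2.png');pickle.dump(c,open('w2.pkl','wb')); print(get_state()['position'])
E
```

```text
t: 2.4
position: [0.4445, -0.199, 0.4165]
ee_rot: [[-0.012, -0.982, -0.19], [0.005, -0.19, 0.982], [-1.0, 0.011, 0.007]]
contact_force: [0.1, 0.4, 0.0]
gripper_width: 0.0852
[ 0.44441289 -0.19838144  0.41562777]
```

View pics/w2.png

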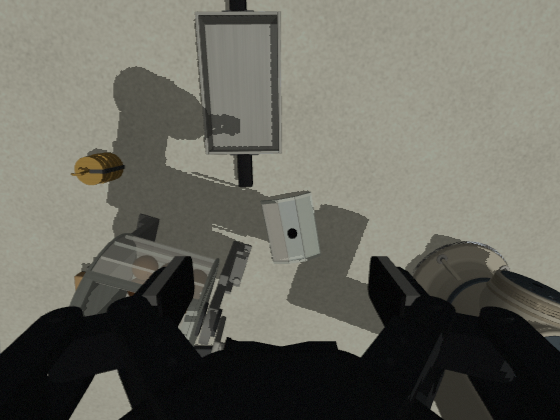

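```bash
python3 - <<'E'
from h import *
import pickle
w1=pickle.load(open('w1.pkl','rb'));w=pickle.load(open('w2.pkl','rb'))
for p in [(196,13),(280,13),(281,153),(206,153)]: print(p,onz(w,*p,.05).round(4))
print('handle a end',onz(w,246,186,.049).round(4),'b base',onz(w,238,11,.049))
t=pickle.load(open('top0.pkl','rb'));s=pickle.load(open('scene0.pkl','rb'))
z=lambda p:(190+p[0]/2.95,140+p[1]/2.95)
print('a corner w/top',tri(w,(281,153),t,z((484,408))),tri(w,(206,153),t,z((455,268))))
a=cv2.imread('pics/w1.png')[90:300,0:270];cv2.imwrite('pics/w1z.png',cv2.resize(a,None,fx=2.9,fy=2.85,interpolation=cv2.INTER_CUBIC))
a=cv2.imread('pics/w2.png')[140:350,60:330];cv2.imwrite('pics/w2z.png',cv2.resize(a,None,fx=2.9,fy=2.85,interpolation=cv2.INTER_CUBIC))
E
```

```text
(196, 13) [ 0.6178 -0.4114  0.05  ]
(280, 13) [ 0.4886 -0.4368  0.05  ]
(281, 153) [ 0.4459 -0.2245  0.05  ]
(206, 153) [ 0.5762 -0.1994  0.05  ]
handle a end [ 0.4975 -0.1539  0.049 ] b base [ 0.55389588 -0.42710026  0.049     ]
a corner w/top (array([ 0.44597492, -0.22329482,  0.03634194]), np.float64(0.0008321515899687361)) (array([ 0.57846   , -0.19813367,  0.03989247]), np.float64(0.00012143546183245934))
```

View pics/w1z.png

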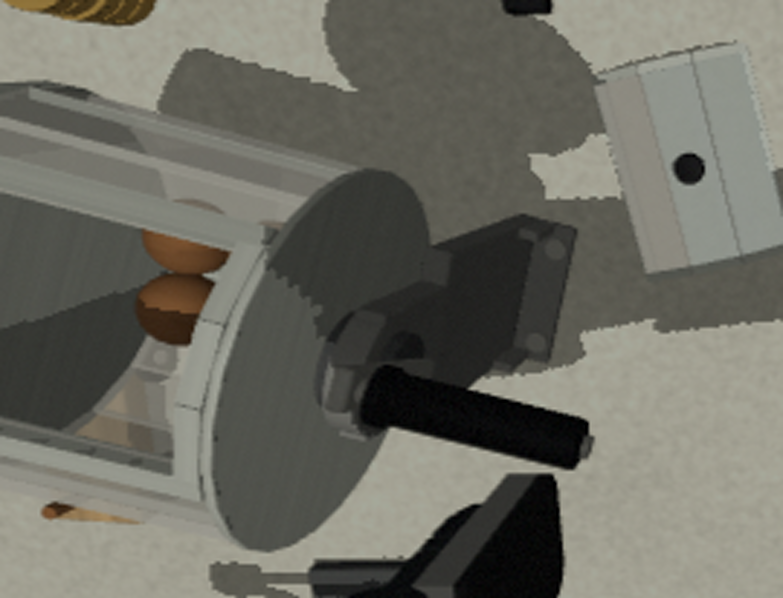

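View pics/w2z.png

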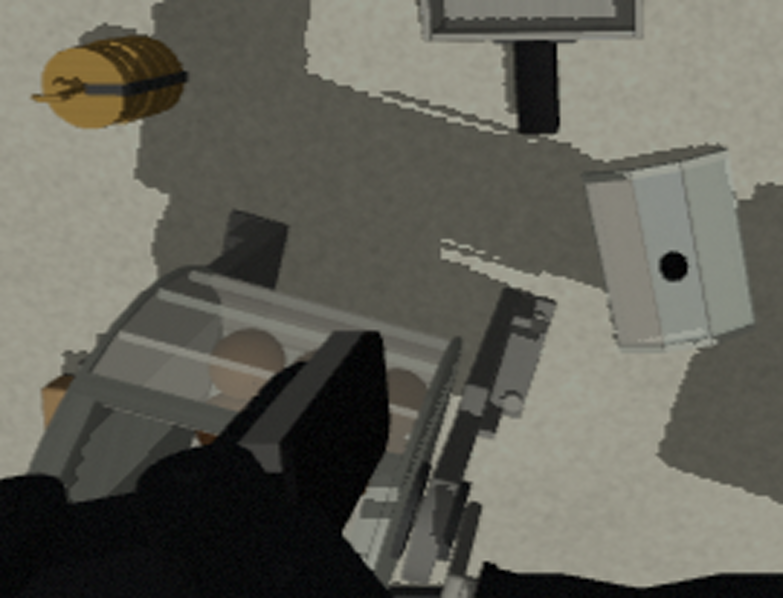

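```bash
python3 - <<'E'
from h import *
import pickle
w1=pickle.load(open('w1.pkl','rb'));w=pickle.load(open('w2.pkl','rb'))
t=pickle.load(open('top0.pkl','rb'));s=pickle.load(open('scene0.pkl','rb'))
zt=lambda p:(190+p[0]/2.95,140+p[1]/2.95)
zs=lambda p:(90+p[0]/2.8,140+p[1]/2.8)
z1=lambda p:(p[0]/2.9,90+p[1]/2.85)
z2=lambda p:(60+p[0]/2.9,140+p[1]/2.85)
print('out',tri(w1,z1((585,447)),t,zt((216,462))),tri(w1,z1((585,447)),s,zs((440,47))))
print('in',tri(w1,z1((378,393)),t,zt((228,364))),tri(w1,z1((378,393)),s,zs((474,78))))
for z in (0,.01): 
  print('foot',z,onz(w1,*z1((577,228)),z),onz(w1,*z1((548,362)),z),onz(w,*z2((555,303)),z), onz(t,*zt((168,374)),z),onz(t,*zt((270,385)),z))
print('foot corner -y -x',tri(w1,z1((577,228)),w,z2((555,303))))
print('far upright -y side outer bottom',[onz(w,*z2((232,210)),z).round(4) for z in(0,.01)], [onz(w,*z2((288,225)),z).round(4) for z in(0,.01)])
for z in(0,.01):print('scene far foot',[onz(s,*zs(p),z).round(4) for p in[(568,443),(657,405)]])
E
```

```text
out (array([0.39723464, 0.02138964, 0.26354119]), np.float64(0.004830885716314748)) (array([0.3959167 , 0.02453403, 0.2616913 ]), np.float64(0.0020944342443986914))
in (array([0.47325059, 0.01074387, 0.26887417]), np.float64(0.0035380672152236312)) (array([0.47688775, 0.01175002, 0.26396448]), np.float64(0.00039062518373073486))
foot 0 [ 0.46962045 -0.01986274  0.        ] [0.48196581 0.08019369 0.        ] [ 0.46923606 -0.01734569  0.        ] [0.47760314 0.07739174 0.        ] [ 0.46775365 -0.02213541  0.        ]
foot 0.01 [ 0.46719194 -0.02161235  0.01      ] [0.47932473 0.0767212  0.01      ] [ 0.46907991 -0.02165642  0.01      ] [0.47710364 0.07663798 0.01      ] [ 0.46733745 -0.02204742  0.01      ]
foot corner -y -x (array([ 0.46866291, -0.02047334,  0.00608845]), np.float64(0.0013254688061394447))
far upright -y side outer bottom [array([ 0.7045, -0.0461,  0.    ]), array([ 0.7002, -0.0499,  0.01  ])] [array([ 0.665 , -0.0421,  0.    ]), array([ 0.6614, -0.046 ,  0.01  ])]
scene far foot [array([ 0.6981, -0.0419, -0.    ]), array([0.7071, 0.0571, 0.    ])]
scene far foot [array([ 0.7064, -0.0485,  0.01  ]), array([0.7153, 0.0492, 0.01  ])]
```

```bash
python3 -m crank '[[1.45,-3.2,-3.3,0,0,0,100],[1.45,-3.2,-3.3,0,0,0,100],[1.45,-3.2,-3.3,0,0,0,100],[1.45,-3.2,-3.3,0,0,0,100],[1.45,-3.2,-3.3,0,0,0,100],[1.45,-3.2,-3.3,-0.075,-0.015,0,100],[1.45,-3.2,-3.3,-0.075,-0.015,0,100],[1.45,-3.2,-3.3,0,0,0,100]]'
python3 -c "
from h import *
print(get_state()['joint_pos'].round(1))"
```

```text
t: 3.25
position: [0.5698, -0.4429, 0.1578]
ee_rot: [[0.046, -0.975, -0.219], [-0.156, -0.224, 0.962], [-0.987, -0.01, -0.162]]
contact_force: [0.7, 0.4, 0.0]
gripper_width: 0.0855
[-21.6  29.9  17.2   7.7 -71.7  32.5]
```

```bash
python3 -m crank '[[-0.5,-0.6,-4,0,0,-0.03,100],[-0.5,-0.5,-3,0,0,0,100],[0,0,0,0,0,0,100]]'
python3 - <<'E'
from h import *
import pickle
c=cam('wrist');save(c,'w3.png');pickle.dump(c,open('w3.pkl','wb')); print(get_state()['position'])
c=cam('scene');save(c,'s3.png')
E
```

```text
t: 3.55
position: [0.5608, -0.4475, 0.0806]
ee_rot: [[0.036, -0.98, -0.197], [-0.153, -0.2, 0.968], [-0.988, -0.005, -0.157]]
contact_force: [-0.1, 0.3, -0.6]
gripper_width: 0.0851
[ 0.56256429 -0.44813973  0.08389779]
```

View pics/w3.png

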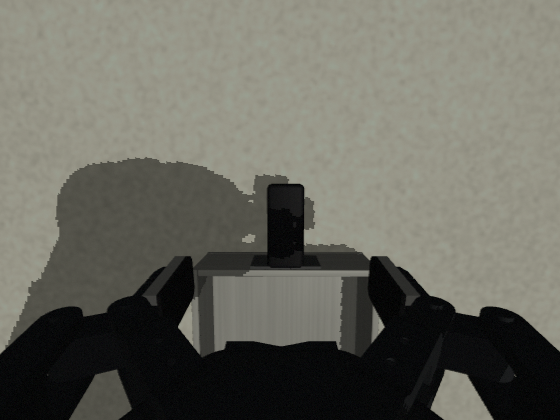

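View pics/s3.png

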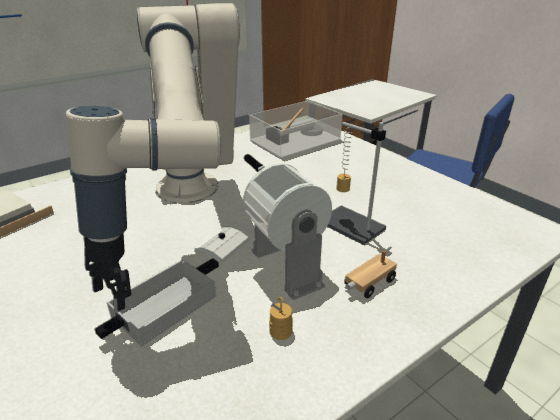

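```bash
python3 - <<'E'
from h import *
import pickle
c=pickle.load(open('w3.pkl','rb'))
for p in [(268,186),(303,186),(267,266),(305,266),(285,186)]: print(onz(c,*p,.049).round(4))
w2=pickle.load(open('w2.pkl','rb'));t=pickle.load(open('top0.pkl','rb'))
print(tri(c,(285,185),t,(190+757/2.95,140+287/2.95)))
E
```

```text
[ 0.5778 -0.481   0.049 ]
[ 0.5542 -0.4858  0.049 ]
[ 0.5674 -0.4254  0.049 ]
[ 0.541  -0.4309  0.049 ]
[ 0.5663 -0.4834  0.049 ]
(array([ 0.56429647, -0.48451499,  0.04192296]), np.float64(0.004306266553830019))
```

```bash
python3 -m crank '[[-0.1,-0.5,-2.2,0,0,0,100],[-0.1,-0.5,-2.2,0,0,0,100],[0,0,0,0,0,0,100],[0,0,0,0,0,0,0],[0,0,0,0,0,0,0],[0,0,0,0,0,0,0],[0,0,0,0,0,0,0],[0,0,0,0,0,0,0]]' 35
```

```text
t: 4.45
position: [0.5758, -0.459, 0.0664]
ee_rot: [[0.075, -0.976, -0.202], [-0.175, -0.213, 0.961], [-0.982, -0.037, -0.187]]
contact_force: [0.5, 0.5, -0.2]
gripper_width: 0.0124
```

```bash
python3 -m crank '[[0,0,0,0,0,0,100],[0,0,0,0,0,0,100],[0,0,0,0,0,0,100],[0,0,0,0,0,0,100],[0,0,0,0,0,0,100],[0,0,0,0,0,0,100]]'; python3 -c "
from h import *
s=get_state();print(s['joint_pos'].round(1),np.hypot(*s['position'][:2]))"
```

```text
t: 5.05
position: [0.5754, -0.4591, 0.0661]
ee_rot: [[0.074, -0.977, -0.202], [-0.175, -0.212, 0.962], [-0.982, -0.036, -0.186]]
contact_force: [-0.2, -0.1, -0.1]
gripper_width: 0.0856
[-22.6  32.8   7.9   9.1 -57.6  30.3] 0.7360929521704934
```

```bash
python3 -m crank '[[-0.8,0.8,0,0,0,0,100],[-0.8,0.6,0,0,0,0,100],[0,0,-1,0,0,0,100],[0,0,0,0,0,0,100]]'; python3 -c "
from h import *
s=get_state();print(s['joint_pos'].round(1),s['position'].round(4),np.hypot(*s['position'][:2]))"
```

```text
t: 5.45
position: [0.5589, -0.4448, 0.0549]
ee_rot: [[0.074, -0.977, -0.202], [-0.174, -0.212, 0.962], [-0.982, -0.036, -0.186]]
contact_force: [0.9, 0.1, -0.2]
gripper_width: 0.0849
[-22.   31.    2.9   9.5 -54.5  29. ] [ 0.5589 -0.4448  0.0549] 0.7143456772592717
```

```bash
python3 -m crank '[[-0.1,0,-0.9,0,0.03,0,100],[-0.1,0,-0.8,0,0,0,100],[0,0,0,0,0,0,100]]'; python3 - <<'E'
from h import *
import pickle
c=cam('wrist');save(c,'w4.png');pickle.dump(c,open('w4.pkl','wb')); print(get_state()['position'],get_state()['ee_rot'].round(3))
for p in [(.5614,-.465,.049),(.566,-.4834,.049)]: print(proj(c,p))
E
```

```text
t: 5.75
position: [0.5572, -0.4453, 0.0357]
ee_rot: [[0.041, -0.977, -0.208], [-0.174, -0.212, 0.962], [-0.984, -0.003, -0.179]]
contact_force: [0.5, -0.2, -1.0]
gripper_width: 0.0853
[ 0.5574832  -0.44544912  0.0361418 ] [[ 0.041 -0.977 -0.208]
 [-0.175 -0.212  0.962]
 [-0.984 -0.003 -0.18 ]]
(np.float64(282.5616888089673), np.float64(217.673371821116))
(np.float64(281.4691303675172), np.float64(182.54178140511283))
```

View pics/w4.png

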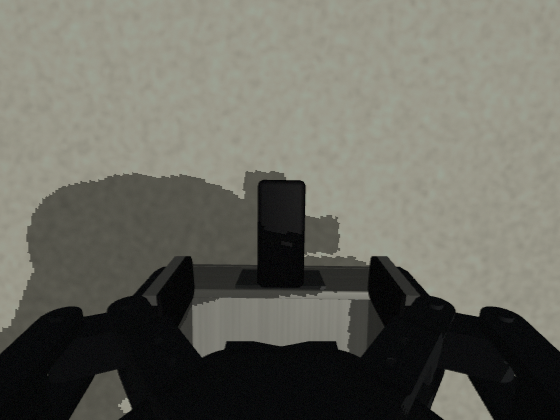

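```bash
python3 -m crank '[[0,0,0,0,0,0,0],[0,0,0,0,0,0,0],[0,0,0,0,0,0,0],[0,0,0,0,0,0,0],[0,0,0,0,0,0,0],[0,0,0,0,0,0,0]]' 35
```

```text
t: 6.4
position: [0.5582, -0.4461, 0.0373]
ee_rot: [[0.043, -0.977, -0.208], [-0.176, -0.212, 0.961], [-0.983, -0.005, -0.181]]
contact_force: [0.6, -0.2, -0.1]
gripper_width: 0.0006
```

```bash
python3 - <<'E'
from h import *
import pickle
c=cam('wrist');save(c,'w5.png')
c=cam('scene');save(c,'s5.png')
a=c['frame'][200:360,60:260,::-1];cv2.imwrite('pics/s5z.png',cv2.resize(a,None,fx=3.7,fy=3.7,interpolation=cv2.INTER_CUBIC))
print(get_state()['position'],get_state()['gripper_width'])
E
```

```text
[ 0.55819686 -0.4460389   0.03724299] -9.584029756000827e-05
```

View pics/w5.png

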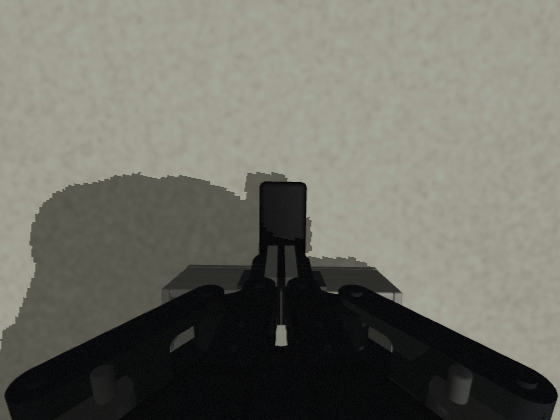

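View pics/s5z.png

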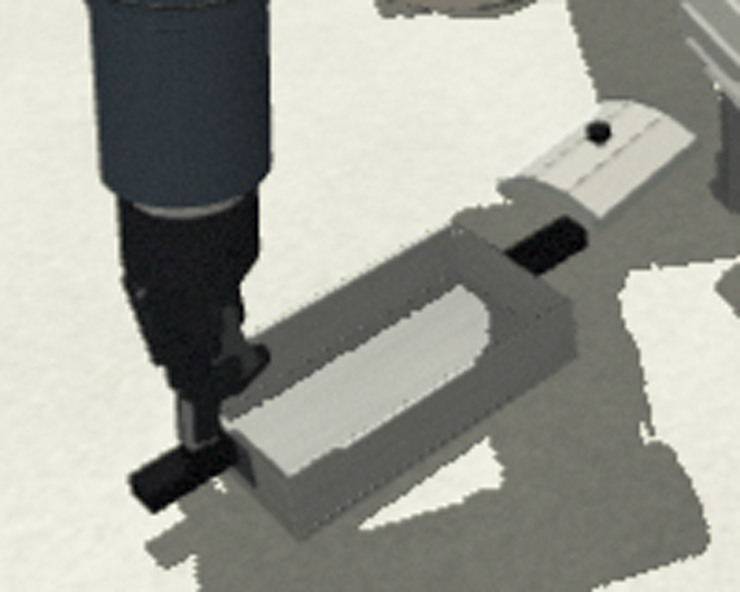

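```bash
python3 - <<'E'
from h import *
s=get_state(); print(tip_extent)
R=s['ee_rot'];p=s['position']
w=cam('wrist');c=cam('scene');t=cam('top')
save(t,'t5.png')
for d in(-.05,-.03,-.02,-.01,0,.017):
    q=p+R[:,0]*d; print(d,q.round(3),'w',np.round(proj(w,q)),'s',np.round(proj(c,q),1))
print(-w['R'].T@w['t'])
for q in [(.566,-.4834,.049),(.566,-.4834,.031),(.554,-.4275,.05)]: print(np.round(proj(w,q)),np.round(proj(c,q),1))
E
python3 -c "
import cv2
a=cv2.imread('pics/s5.png')[280:360,80:180];cv2.imwrite('pics/s5y.png',cv2.resize(a,None,fx=7,fy=7,interpolation=cv2.INTER_NEAREST))"
```

```text
0.017
-0.05 [ 0.556 -0.437  0.086] w [283. 295.] s [112.3 306.7]
-0.03 [ 0.557 -0.441  0.067] w [283. 273.] s [112.6 314.1]
-0.02 [ 0.557 -0.443  0.057] w [282. 264.] s [112.8 317.8]
-0.01 [ 0.558 -0.444  0.047] w [282. 256.] s [112.9 321.4]
0 [ 0.558 -0.446  0.037] w [282. 249.] s [113.1 325. ]
0.017 [ 0.559 -0.449  0.021] w [282. 239.] s [113.4 331. ]
[ 0.566241   -0.48306198  0.20853052]
[283. 184.] [ 96.1 330.9]
[283. 184.] [ 97.9 336.7]
[283. 287.] [119.5 316.2]
```

View pics/s5y.png

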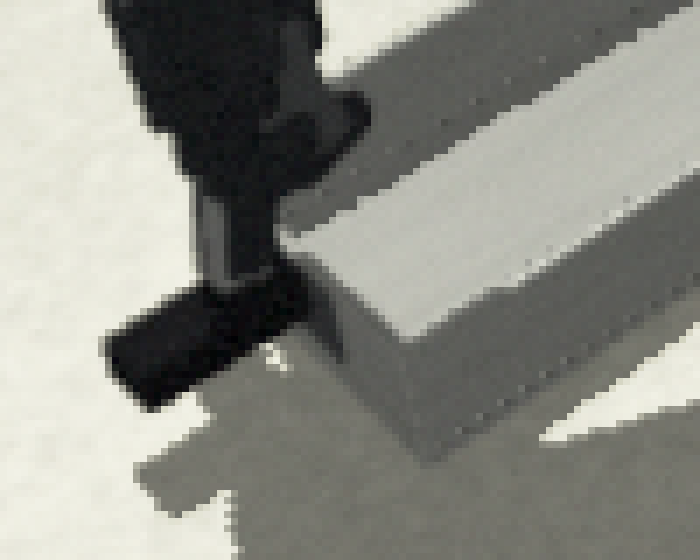

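```bash
python3 -m crank '[[0,0,2,0,0,0,0],[0,0,2,0,0,0,0],[0,0,0,0,0,0,0]]'; python3 - <<'E'
from h import *
s=get_state(); R=s['ee_rot'];p=s['position']
c=cam('scene');save(c,'s6.png');w=cam('wrist');save(w,'w6.png')
for d in(-.05,-.03,-.02,-.01,0,.017):
    q=p+R[:,0]*d; print(d,q.round(3),'s',np.round(proj(c,q),1),np.round(proj(w,q),1))
a=c['frame'][270:350,70:170,::-1];cv2.imwrite('pics/s6y.png',cv2.resize(a,None,fx=7,fy=7,interpolation=cv2.INTER_NEAREST))
E
```

```text
t: 6.95
position: [0.5574, -0.4457, 0.0772]
ee_rot: [[0.041, -0.977, -0.208], [-0.175, -0.212, 0.961], [-0.984, -0.003, -0.18]]
contact_force: [1.0, -0.6, 1.1]
gripper_width: 0.0001
-0.05 [ 0.555 -0.437  0.126] s [108.6 292.9] [281.6 294.7]
-0.03 [ 0.556 -0.44   0.107] s [109.  300.6] [281.4 272.4]
-0.02 [ 0.557 -0.442  0.097] s [109.2 304.3] [281.4 263.4]
-0.01 [ 0.557 -0.444  0.087] s [109.4 308.1] [281.3 255.4]
0 [ 0.557 -0.446  0.077] s [109.5 311.8] [281.3 248.3]
0.017 [ 0.558 -0.449  0.06 ] s [109.8 318. ] [281.2 237.9]
```

View pics/s6y.png

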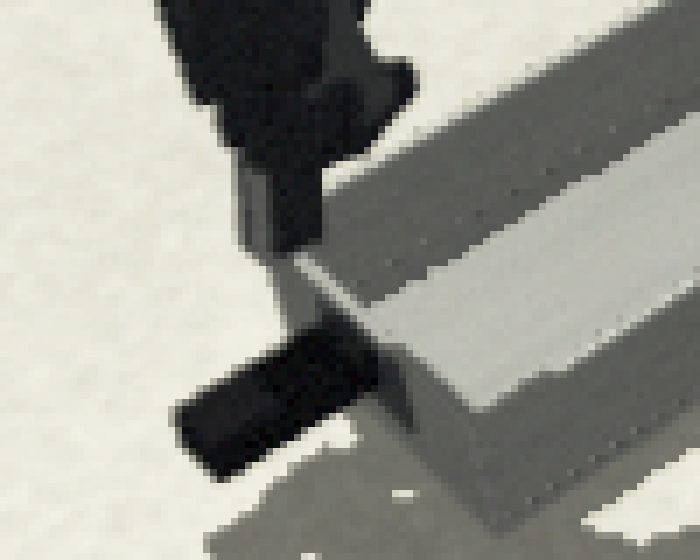

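View pics/w6.png

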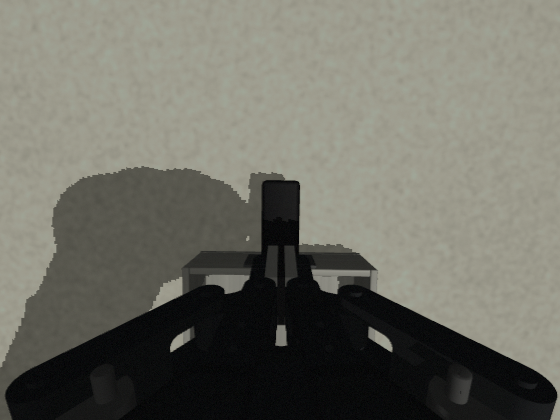

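```bash
python3 -m crank '[[0,0,0,0,0,0,100],[0,0,0,0,0,0,100],[0,0,0,0,0,0,100],[0,0,0,0,0,0,100],[0,0,-2,0,0,0,100],[0,-0.3,-2,0,0,0,100],[0,-0.3,-1,0,0,0,100],[0,0,0,0,0,0,100]]'; python3 - <<'E'
from h import *
s=get_state(); R=s['ee_rot'];p=s['position']
c=cam('scene');save(c,'s7.png');w=cam('wrist');save(w,'w7.png')
for d in(-.05,-.03,-.02,-.01,0,.017):
    q=p+R[:,0]*d; print(d,q.round(3),'s',np.round(proj(c,q),1),np.round(proj(w,q),1))
a=c['frame'][270:350,70:170,::-1];cv2.imwrite('pics/s7y.png',cv2.resize(a,None,fx=7,fy=7,interpolation=cv2.INTER_NEAREST))
E
```

```text
t: 7.85
position: [0.5544, -0.4499, 0.0186]
ee_rot: [[0.033, -0.977, -0.209], [-0.17, -0.211, 0.963], [-0.985, 0.004, -0.173]]
contact_force: [0.7, -0.1, -0.1]
gripper_width: 0.0854
-0.05 [ 0.553 -0.441  0.068] s [111.6 312.8] [283.6 294.2]
-0.03 [ 0.553 -0.445  0.048] s [112.  319.9] [283.3 272.4]
-0.02 [ 0.554 -0.447  0.038] s [112.1 323.5] [283.2 263.6]
-0.01 [ 0.554 -0.448  0.028] s [112.3 327. ] [283.  255.8]
0 [ 0.554 -0.45   0.019] s [112.5 330.5] [282.9 248.8]
0.017 [ 0.555 -0.453  0.002] s [112.8 336.4] [282.8 238.6]
```

View pics/s7y.png

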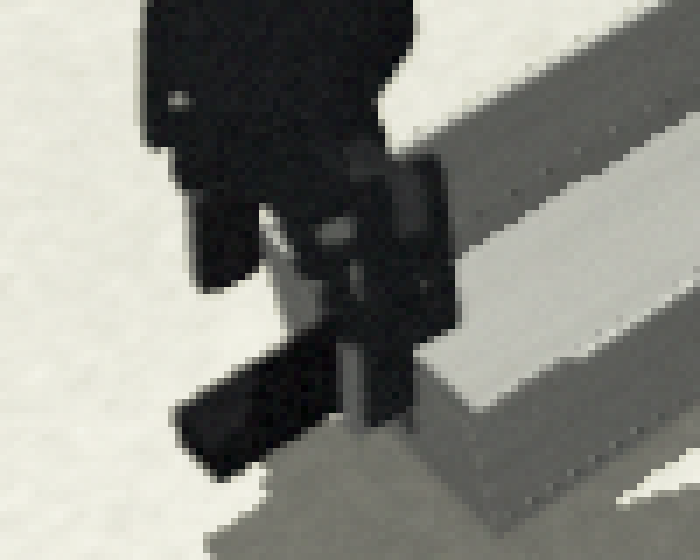

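View pics/w7.png

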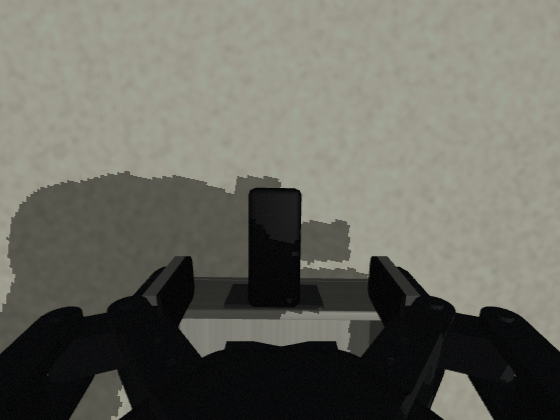

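```bash
python3 -m crank '[[0.3,-0.2,-0.5,0,0,0,100],[0.1,-0.2,-0.4,0,0,0,100],[0,0,0,0,0,0,100],[0,0,0,0,0,0,40],[0,0,0,0,0,0,40],[0,0,0,0,0,0,40]]'; python3 - <<'E'
from h import *
s=get_state(); R=s['ee_rot'];p=s['position']
c=cam('scene');save(c,'s8.png');w=cam('wrist');save(w,'w8.png')
a=c['frame'][270:350,70:170,::-1];cv2.imwrite('pics/s8y.png',cv2.resize(a,None,fx=7,fy=7,interpolation=cv2.INTER_NEAREST))
E
```

```text
t: 8.55
position: [0.5619, -0.4555, 0.0145]
ee_rot: [[0.04, -0.977, -0.208], [-0.174, -0.212, 0.962], [-0.984, -0.002, -0.179]]
contact_force: [-0.1, 0.3, -0.5]
gripper_width: 0.0439
```

View pics/s8y.png

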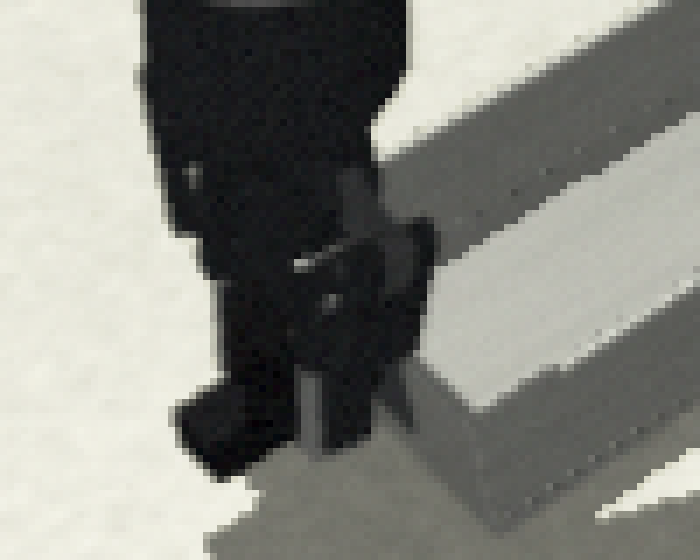

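View pics/w8.png

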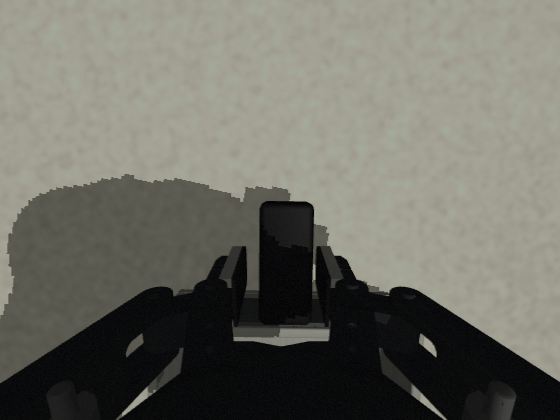

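```bash
python3 -m crank '[[0,0,0,0,0,0,0],[0,0,0,0,0,0,0],[0,0,0,0,0,0,0],[0,0,0,0,0,0,0]]' 40
```

```text
t: 9.05
position: [0.5619, -0.4556, 0.0148]
ee_rot: [[0.04, -0.977, -0.209], [-0.174, -0.212, 0.962], [-0.984, -0.002, -0.179]]
contact_force: [-0.2, -0.3, -1.1]
gripper_width: 0.0249
```

```bash
python3 -m crank '[[-0.6,0.1,0,0,0,-0.1,0],[-0.6,0.1,0,0,0,-0.1,0],[-0.6,0.1,0,0,0,-0.1,0],[0,0,0,0,0,0,0],[0,0,0,0,0,0,0]]' 40; python3 - <<'E'
from h import *
import pickle
c=cam('top');save(c,'t9.png');pickle.dump(c,open('t9.pkl','wb'))
a=c['frame'][150:330,220:460,::-1];cv2.imwrite('pics/t9z.png',cv2.resize(a,None,fx=3.3,fy=3.3,interpolation=cv2.INTER_CUBIC))
E
```

```text
t: 9.55
position: [0.5426, -0.4526, 0.0147]
ee_rot: [[-0.016, -0.996, 0.092], [-0.178, 0.094, 0.98], [-0.984, -0.001, -0.179]]
contact_force: [1.0, 0.0, -0.1]
gripper_width: 0.0249
```

View pics/t9z.png

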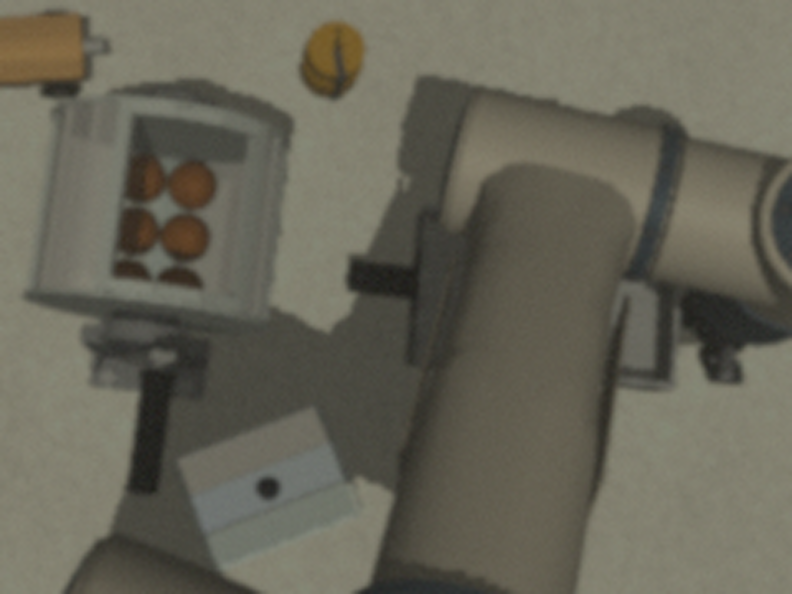

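```bash
python3 - <<'E'
from h import *
import pickle
t=pickle.load(open('t9.pkl','rb'))
z=lambda p:(220+p[0]/3.3,150+p[1]/3.3)
a=onz(t,*z((408,362)),.05);b=onz(t,*z((350,276)),.049);c=onz(t,*z((672,385)),.05)
print(a,b,c, np.degrees(np.arctan2(-(a-c)[0],(a-c)[1])))
y=np.array([np.sin(.101),np.cos(.101)]); C=b[:2]-.17*y
s=np.array([.590,.0158]); print(C,(C-s)@y,(C-s)@np.array([y[1],-y[0]]))
E
```

```text
[ 0.49665078 -0.1931514   0.05      ] [ 0.56896957 -0.14564908  0.049     ] [ 0.47925913 -0.41317942  0.05      ] -4.519428883747881
[ 0.55182874 -0.31478273] -0.3327467723742465 -0.004644612695268489
```

```bash
python3 -m crank '[[0.3,2.4,0,0,0,0,0],[0.3,2.4,0,0,0,0,0],[0.3,2.4,0,0,0,0,0],[0.3,2.4,0,0,0,0,0],[0.3,2.4,0,0,0,0,0],[0.3,2.4,0,0,0,0,0],[0.3,2.4,0,0,0,0,0],[0,0,0,0,0,0,0]]' 40; python3 - <<'E'
from h import *
import pickle
c=cam('scene');save(c,'s10.png');pickle.dump(c,open('s10.pkl','wb'))
c=cam('top');save(c,'t10.png');pickle.dump(c,open('t10.pkl','wb'))
E
```

```text
t: 10.4
position: [0.5638, -0.2823, 0.0147]
ee_rot: [[-0.014, -0.997, 0.079], [-0.181, 0.08, 0.98], [-0.983, -0.001, -0.181]]
contact_force: [0.7, 2.1, -1.5]
gripper_width: 0.0254
```

View pics/s10.png

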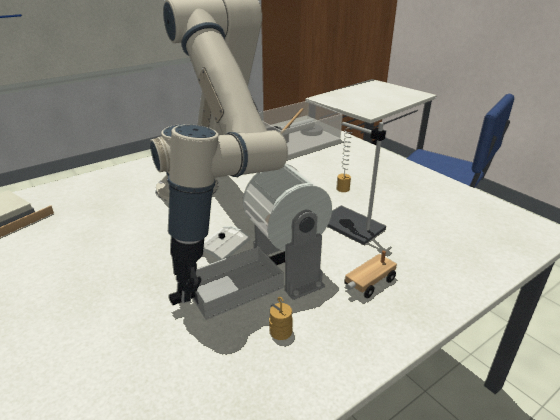

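View pics/t10.png

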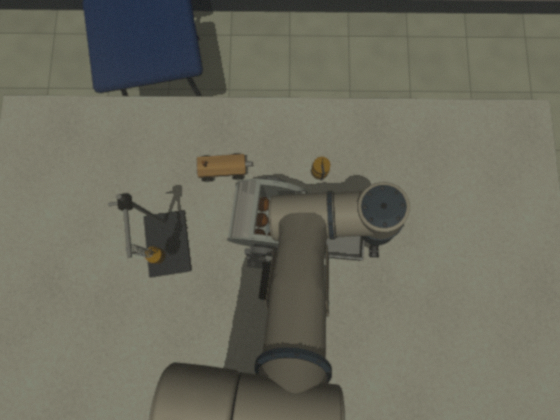

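```bash
python3 -m crank '[[0,0,0,0,0,0,60],[0,0,0,0,0,0,60],[0,0,0,0,0,0,60],[0,0.4,0,0.12,-0.01,0,60],[0,0.4,0,0.12,-0.01,0,60],[0,0.4,0,0.12,-0.01,0,60],[0,0,0,0,0,0,60]]'; python3 - <<'E'
from h import *
import pickle
s=get_state(); R=s['ee_rot'];p=s['position']
c=cam('scene');save(c,'s11.png');pickle.dump(c,open('s11.pkl','wb'))
w=cam('wrist');save(w,'w11.png');pickle.dump(w,open('w11.pkl','wb'))
for d in(.2,.25,.3,.35,.4,.45): print(d,(p-d*R[:,0]).round(3),np.round(proj(c,p-d*R[:,0])))
E
```

```text
t: 11.2
position: [0.5619, -0.2741, 0.0146]
ee_rot: [[0.016, -0.997, 0.074], [0.189, 0.076, 0.979], [-0.982, -0.002, 0.19]]
contact_force: [-0.4, -0.9, -0.2]
gripper_width: 0.051
0.2 [ 0.559 -0.312  0.211] [158. 242.]
0.25 [ 0.558 -0.321  0.26 ] [151. 224.]
0.3 [ 0.557 -0.331  0.309] [142. 206.]
0.35 [ 0.556 -0.34   0.358] [134. 186.]
0.4 [ 0.555 -0.35   0.407] [124. 165.]
0.45 [ 0.555 -0.359  0.456] [114. 142.]
```

View pics/s11.png

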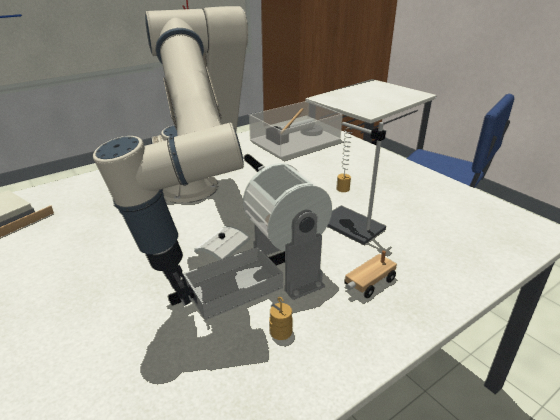

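View pics/w11.png

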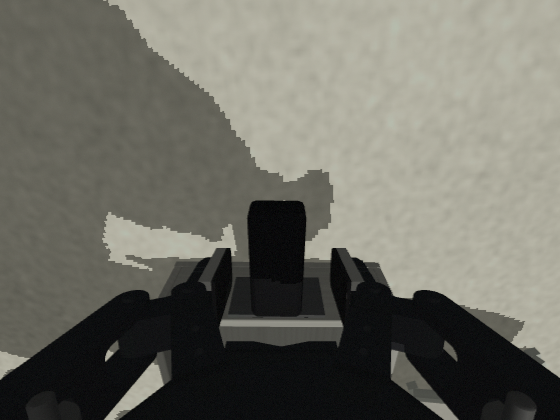

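```bash
cat > tp.py <<'E'
from h import *
S=np.array([.590,.0158]); Y=np.array([np.sin(.101),np.cos(.101)]); X=np.array([Y[1],-Y[0]])
def rel(p): p=np.array(p)[:2]-S; return np.round([p@X,p@Y],4)
E
python3 - <<'E'
from tp import *
import pickle
c=pickle.load(open('w11.pkl','rb'))
for p,z in [((249,203),.049),((305,203),.049),((277,201),.049),((277,316),.049)]: print(p,onz(c,*p,z).round(4),rel(onz(c,*p,z)))
t=pickle.load(open('t10.pkl','rb'));
E
python3 -c "
import cv2
a=cv2.imread('pics/w11.png')[180:380,100:440];cv2.imwrite('pics/w11z.png',cv2.resize(a,None,fx=2.3,fy=2.3,interpolation=cv2.INTER_CUBIC))
a=cv2.imread('pics/s11.png')[190:330,150:350];cv2.imwrite('pics/s11z.png',cv2.resize(a,None,fx=4,fy=4,interpolation=cv2.INTER_CUBIC))"
```

```text
(249, 203) [ 0.5728 -0.3193  0.049 ] [ 0.0167 -0.3351]
(305, 203) [ 0.5493 -0.3176  0.049 ] [-0.0068 -0.3358]
(277, 201) [ 0.561  -0.3194  0.049 ] [ 0.0049 -0.3364]
(277, 316) [ 0.5663 -0.2543  0.049 ] [ 0.0036 -0.2711]
```

View pics/w11z.png

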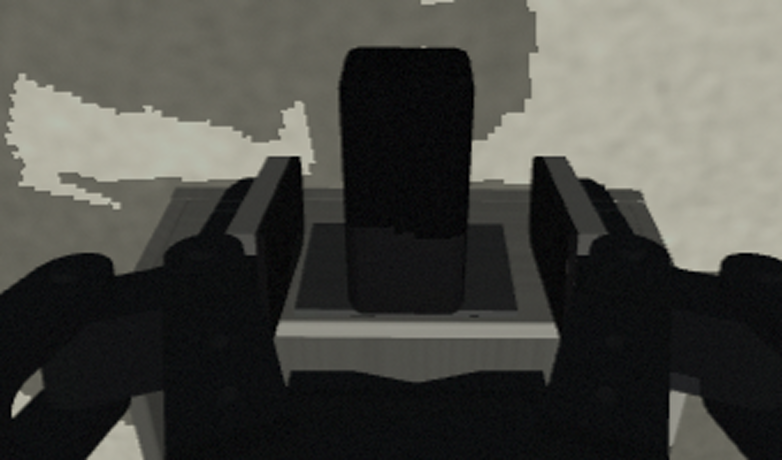

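View pics/s11z.png

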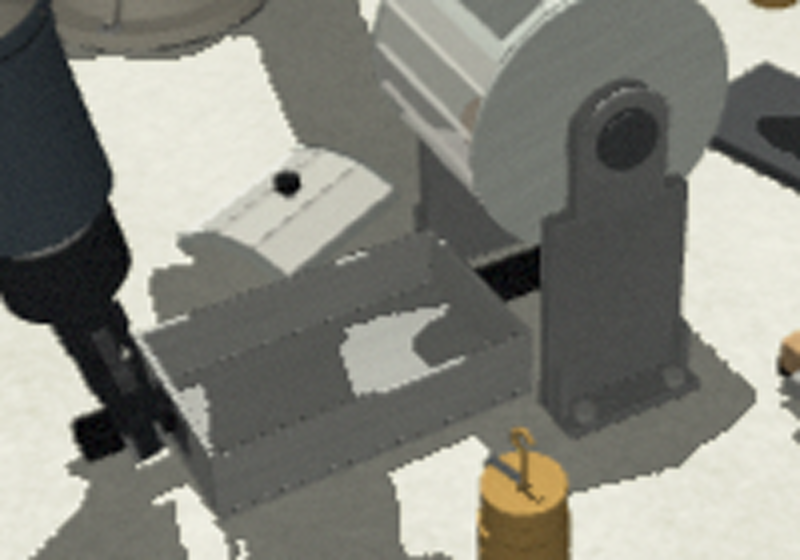

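```bash
python3 - <<'E'
from tp import *
import pickle
c=pickle.load(open('s11.pkl','rb'))
z=lambda p:(150+p[0]/4,190+p[1]/4)
for n,p,h in [('++',(532,333),.05),('+-',(432,232),.05),('-+',(222,515),.05),('--',(140,335),.05),('far upr inner -y (78,-50)',(543,405),0),('far upr near foot corner',(578,437),0),('far foot +y',(700,385),0),('near upr base -50 (outer?)',(416,228),0)]: print(n,onz(c,*z(p),h).round(4),rel(onz(c,*z(p),h)))
E
```

```text
++ [ 0.6527 -0.0397  0.05  ] [ 0.068  -0.0488]
+- [ 0.5259 -0.0317  0.05  ] [-0.0589 -0.0537]
-+ [ 0.6759 -0.2738  0.05  ] [ 0.1146 -0.2795]
-- [ 0.5067 -0.2429  0.05  ] [-0.0568 -0.2658]
far upr inner -y (78,-50) [ 0.6669 -0.041   0.    ] [ 0.0822 -0.0488]
far upr near foot corner [ 0.7035 -0.0408  0.    ] [ 0.1186 -0.0449]
far foot +y [ 0.7124  0.0537 -0.    ] [0.118  0.0501]
near upr base -50 (outer?) [ 0.4586 -0.0025  0.    ] [-0.1289 -0.0314]
```

```bash
python3 -m crank '[[0,0,0,0,0,0,0],[0,0,0,0,0,0,0],[0,0,0,0,0,0,0],[0,0,0,0,0,0,0],[0.2,2.0,0,0,0,0,0],[0.2,2.0,0,0,0,0,0],[0.2,2.0,0,0,0,0,0],[0.2,2.0,0,0,0,-0.02,0]]' 40;  python3 -m crank '[[0.2,2.0,0,0,0,0,0],[0.2,2.0,0,0,0,0,0],[0.2,2.0,0,0,0,0,0],[0,0,0,0,0,0,0]]' 40;python3 - <<'E'
from h import *
import pickle
c=cam('scene');save(c,'s12.png');pickle.dump(c,open('s12.pkl','wb'))
w=cam('wrist');save(w,'w12.png');pickle.dump(w,open('w12.pkl','wb'))
a=c['frame'][190:330,150:350,::-1];cv2.imwrite('pics/s12z.png',cv2.resize(a,None,fx=4,fy=4,interpolation=cv2.INTER_CUBIC))
E
```

```text
t: 12.1
position: [0.569, -0.1916, 0.0145]
ee_rot: [[0.015, -0.996, 0.09], [0.176, 0.091, 0.98], [-0.984, 0.001, 0.177]]
contact_force: [-0.4, -2.0, -0.7]
gripper_width: 0.0254
t: 12.5
position: [0.5744, -0.126, 0.0146]
ee_rot: [[0.014, -0.996, 0.087], [0.176, 0.088, 0.981], [-0.984, 0.001, 0.176]]
contact_force: [0.9, 1.7, -2.2]
gripper_width: 0.0253
```

View pics/s12.png

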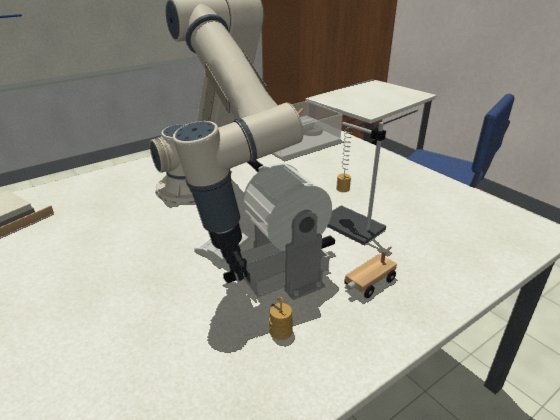

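View pics/s12z.png

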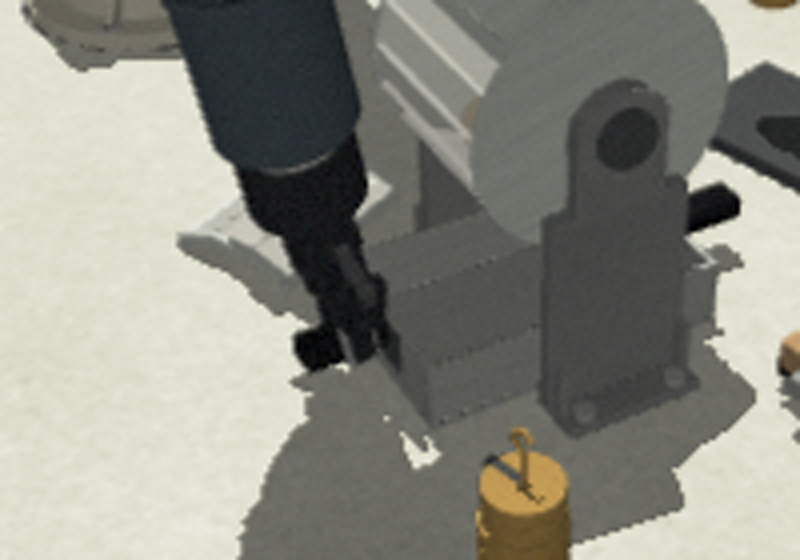

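View pics/w12.png

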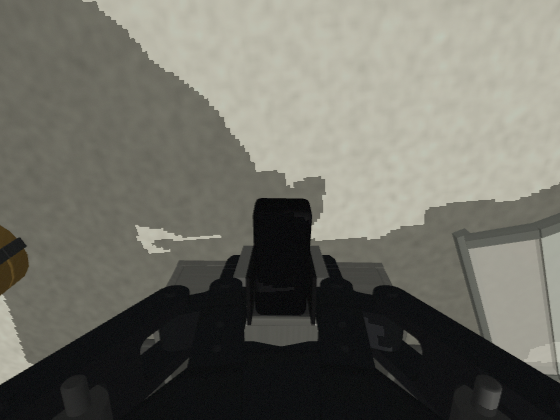

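```bash
python3 - <<'E'
from tp import *
import pickle
c=pickle.load(open('w12.pkl','rb'))
for p,z in [((282,199),.049),((282,314),.049)]: print(p,rel(onz(c,*p,z)))
c=pickle.load(open('s12.pkl','rb'))
z=lambda p:(150+p[0]/4,190+p[1]/4)
for n,p,h in [('b end r',(318,370),.031),('-+ top',(432,366),.05),('-+ bot',(436,427),0),('++ bot',(710,334),0),('++ top',(715,262),.05),('handle a end mid top',(728,186),.049),('far upr inner -y (78,-50)',(543,405),0),('hub',(628,138),.2)]: print(n,onz(c,*z(p),h).round(4),rel(onz(c,*z(p),h)))
E
```

```text
(282, 199) [-1.000e-04 -1.897e-01]
(282, 314) [-0.0011 -0.1254]
b end r [ 0.5832 -0.158   0.031 ] [ 0.0107 -0.1736]
-+ top [ 0.6413 -0.1088  0.05  ] [ 0.0636 -0.1188]
-+ bot [ 0.6429 -0.1084  0.    ] [ 0.0652 -0.1182]
++ bot [0.6777 0.0932 0.    ] [0.0795 0.0859]
++ top [0.6666 0.1038 0.05  ] [0.0673 0.0953]
handle a end mid top [0.6048 0.1714 0.049 ] [-0.001   0.1563]
far upr inner -y (78,-50) [ 0.6669 -0.041   0.    ] [ 0.0822 -0.0488]
hub [0.6864 0.0056 0.2   ] [ 0.0969 -0.0004]
```

```bash
python3 -m crank '[[0.1,0.6,0,0,0,0,0],[0.1,0.6,0,0,0,0,0],[0,0,0,0,0,0,0]]' 40;python3 - <<'E'
from h import *
import pickle
c=cam('scene');save(c,'s13.png');pickle.dump(c,open('s13.pkl','wb'))
w=cam('wrist');save(w,'w13.png');pickle.dump(w,open('w13.pkl','wb'))
t=cam('top');save(t,'t13.png');pickle.dump(t,open('t13.pkl','wb'))
a=c['frame'][190:330,150:350,::-1];cv2.imwrite('pics/s13z.png',cv2.resize(a,None,fx=4,fy=4,interpolation=cv2.INTER_CUBIC))
a=t['frame'][150:290,180:380,::-1];cv2.imwrite('pics/t13z.png',cv2.resize(a,None,fx=4,fy=4,interpolation=cv2.INTER_CUBIC))
E
```

```text
t: 12.9
position: [0.576, -0.1171, 0.0145]
ee_rot: [[0.014, -0.996, 0.089], [0.174, 0.09, 0.981], [-0.985, 0.002, 0.174]]
contact_force: [0.3, 2.6, -1.2]
gripper_width: 0.0253
```

View pics/s13z.png

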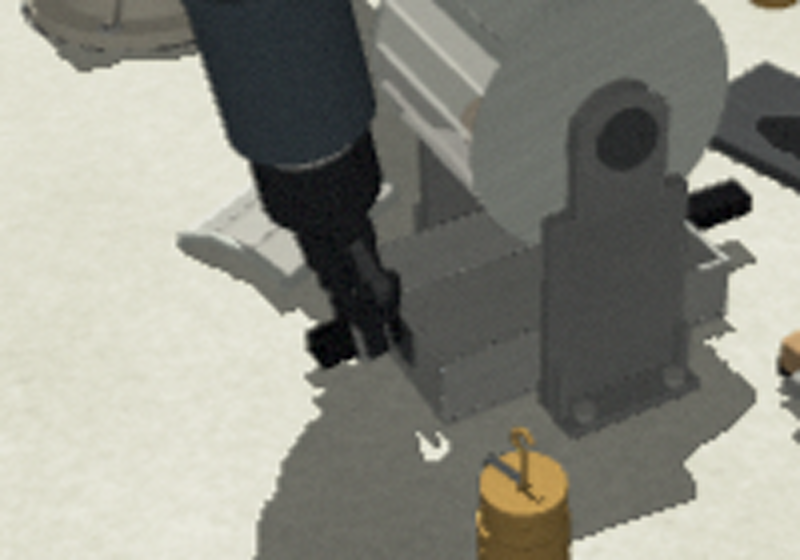

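View pics/t13z.png

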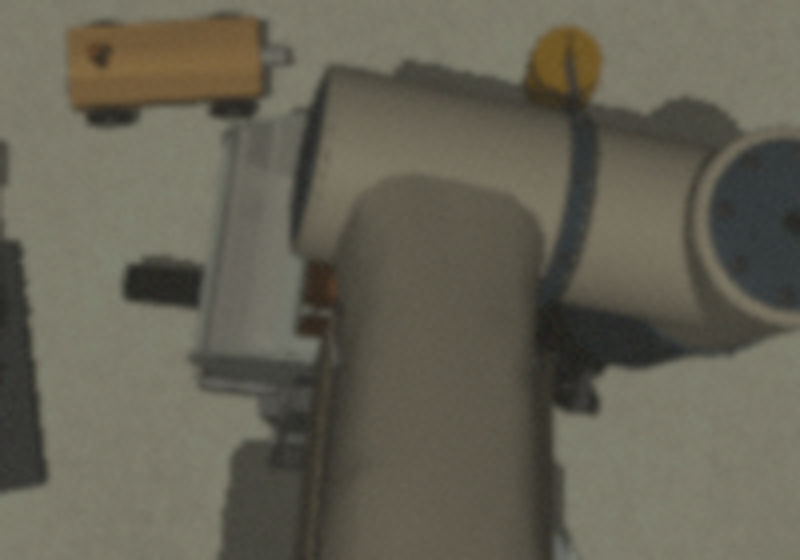

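```bash
python3 - <<'E'
from tp import *
import pickle
t=pickle.load(open('t13.pkl','rb'))
for p in [(124,281),]:print('top a end',rel(onz(t,180+p[0]/4,150+p[1]/4,.045)))
print('top axis stand foot check',[rel(onz(t,190+a[0]/2.95,140+a[1]/2.95,.01)) for a in [(168,374),(270,385)]])
c=pickle.load(open('w13.pkl','rb'))
for p,z in [((282,199),.049),((282,314),.049)]: print(p,rel(onz(c,*p,z)))
c=pickle.load(open('s13.pkl','rb'))
z=lambda p:(150+p[0]/4,190+p[1]/4)
for n,p,h in [('-+ top',(440,360),.05),('-+ bot',(445,421),0),('++ bot',(724,325),0),('++ top',(727,255),.05),('a end mid top',(738,184),.049)]: print(n,rel(onz(c,*z(p),h)))
E
```

```text
top a end [-0.0014  0.1632]
top axis stand foot check [array([-0.1185,  0.0491]), array([-0.1182, -0.05  ])]
(282, 199) [ 0.0006 -0.1798]
(282, 314) [-0.0003 -0.1155]
-+ top [ 0.0611 -0.1118]
-+ bot [ 0.0632 -0.1107]
++ bot [0.0766 0.0997]
++ top [0.0652 0.1068]
a end mid top [0.0007 0.164 ]
```

View pics/w13.png

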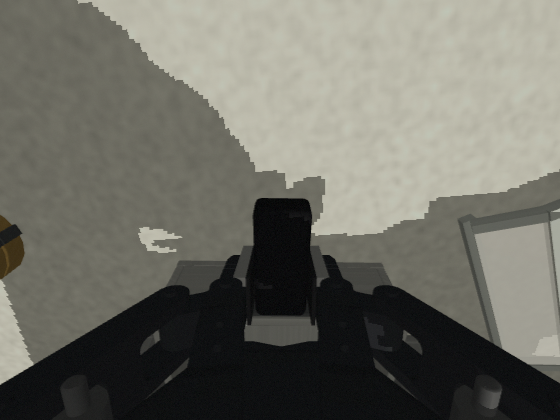

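```bash
python3 -m crank '[[0.2,0.6,0,0,0,0,0],[0,0,0,0,0,0,0],[0,0,0,0,0,0,0]]' 40; python3 -m crank '[[0,0,0,0,0,0,100],[0,0,0,0,0,0,100],[0,0,0,0,0,0,100],[0,0,0,0,0,0,100],[0,0,0,0,0,0,100],[0,-0.5,3,0,0,0,100],[0,-2,4,0,0,0,100],[0,-3,4,0,0,0,100]]'; python3 -m crank '[[0,-4.5,2,0.14,0,0,100],[0,-4.5,2,0.14,0,0,100],[0,-4,1,0.14,0,0,100],[0,-4,1,0.14,0,0,100],[0,-3,0,0.14,0,0,100],[0,0,0,0.14,0,0,100],[0,0,0,0.14,0,0,100],[0,0,0,0,0,0,100]]'; python3 - <<'E'
from h import *
import pickle
w=cam('wrist');save(w,'w14.png');pickle.dump(w,open('w14.pkl','wb'))
c=cam('scene');save(c,'s14.png');pickle.dump(c,open('s14.pkl','wb'))
E
```

```text
t: 13.35
position: [0.578, -0.1117, 0.0146]
ee_rot: [[0.013, -0.996, 0.089], [0.173, 0.09, 0.981], [-0.985, 0.002, 0.174]]
contact_force: [-0.3, -1.0, -0.1]
gripper_width: 0.0249
t: 14.15
position: [0.5722, -0.1643, 0.121]
ee_rot: [[-0.003, -0.996, 0.088], [0.176, 0.086, 0.981], [-0.984, 0.019, 0.175]]
contact_force: [1.1, 0.7, 0.2]
gripper_width: 0.0856
t: 14.95
position: [0.5729, -0.3577, 0.1834]
ee_rot: [[0.014, -0.997, 0.078], [0.906, 0.046, 0.421], [-0.423, 0.065, 0.904]]
contact_force: [-1.4, -0.8, -3.4]
gripper_width: 0.0854
```

View pics/w14.png

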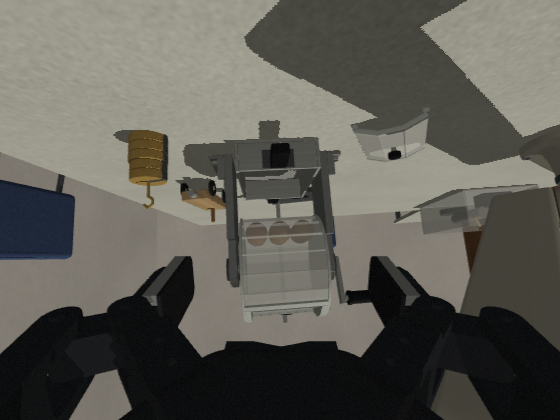

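View pics/s14.png

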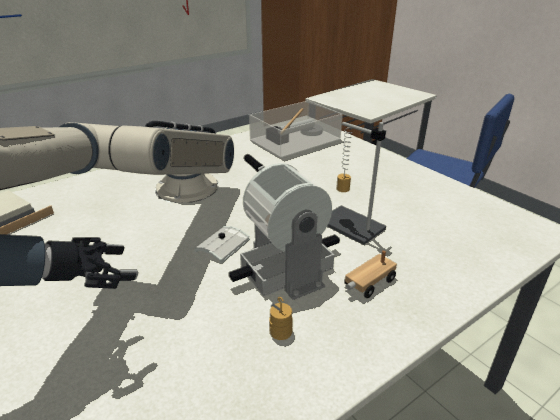

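```bash
python3 -c "
import cv2
a=cv2.imread('pics/w14.png')[110:230,190:380];cv2.imwrite('pics/w14z.png',cv2.resize(a,None,fx=4.2,fy=4.2,interpolation=cv2.INTER_CUBIC))
a=cv2.imread('pics/s14.png')[190:330,190:370];cv2.imwrite('pics/s14z.png',cv2.resize(a,None,fx=4.2,fy=4.2,interpolation=cv2.INTER_CUBIC))"
```

```text
(no output)
```

View pics/w14z.png

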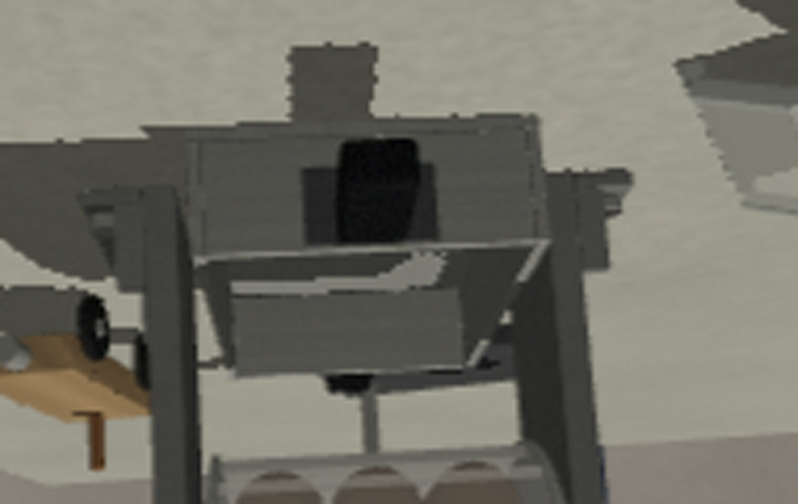

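View pics/s14z.png

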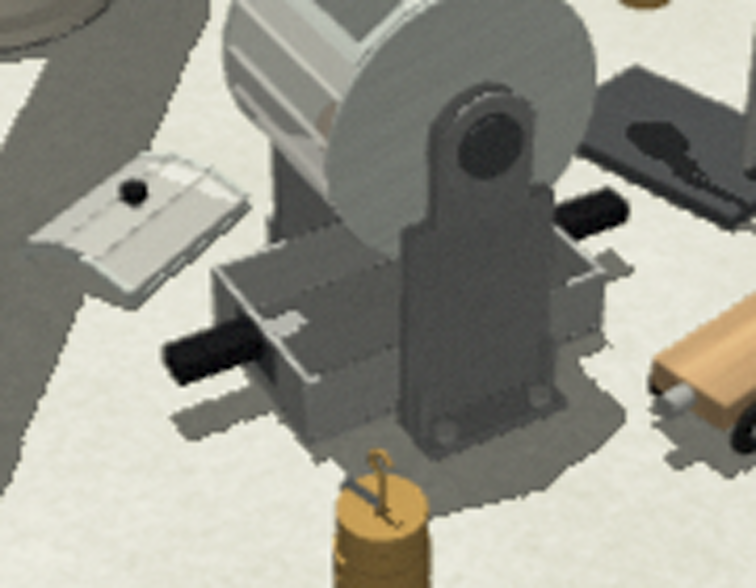

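```bash
python3 -c "
import cv2
a=cv2.imread('pics/w14.png')[130:250,220:350];cv2.imwrite('pics/w14y.png',cv2.resize(a,None,fx=6,fy=5,interpolation=cv2.INTER_NEAREST))"
python3 - <<'E'
from tp import *
import pickle
c=pickle.load(open('w14.pkl','rb'))
z=lambda p:(190+p[0]/4.2,110+p[1]/4.2)
def ony(p,yr):
    o,d=ray(c,*p); ov=np.append((o[:2]-S)@Y,0)[0]; dv=d[:2]@Y; k=(yr-ov)/dv; q=o+d*k; return rel(q),q[2].round(4)
for n,p,y in [('tray bl',(190,130),-.112),('tray br',(541,117),-.112),('rim l',(195,262),-.112),('rim r',(550,240),-.112)]: print(n,ony(z(p),y),rel(onz(c,*z(p),0 if 'b' in n else .05)))
print('rim far',rel(onz(c,*z((232,375)),.05)),rel(onz(c,*z((470,366)),.05)))
for n,p in [('far out',(152,400)),('far in',(185,300)),('near in',(552,300)),('near out',(607,268))]: print(n,ony(z(p),-.05))
E
```

```text
tray bl (array([ 0.0666, -0.112 ]), np.float64(0.0039)) [ 0.0674 -0.1029]
tray br (array([-0.0653, -0.112 ]), np.float64(0.0041)) [-0.0674 -0.1025]
rim l (array([ 0.0668, -0.112 ]), np.float64(0.0549)) [ 0.068  -0.0965]
rim r (array([-0.0645, -0.112 ]), np.float64(0.0526)) [-0.0662 -0.1039]
rim far [0.0672 0.1084] [-0.0638  0.1168]
far out (array([ 0.0914, -0.05  ]), np.float64(0.0929))
far in (array([ 0.0765, -0.05  ]), np.float64(0.0515))
near in (array([-0.0767, -0.05  ]), np.float64(0.059))
near out (array([-0.1014, -0.05  ]), np.float64(0.0462))
```

View pics/w14y.png

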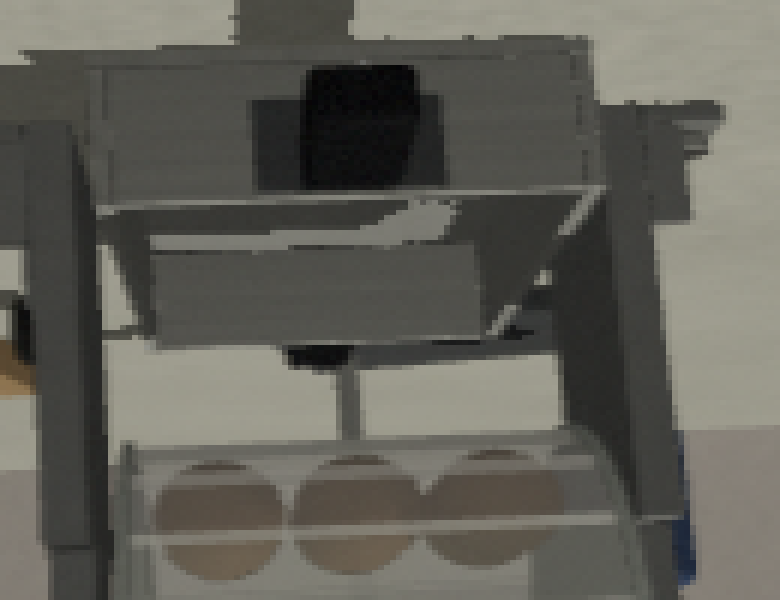

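```bash
python3 - <<'E'
from h import *
import pickle
t=cam('top');save(t,'t15.png');pickle.dump(t,open('t15.pkl','wb'))
a=t['frame'][150:290,200:340,::-1];cv2.imwrite('pics/t15z.png',cv2.resize(a,None,fx=4.2,fy=4.2,interpolation=cv2.INTER_CUBIC))
E
```

```text
(no output)
```

View pics/t15z.png

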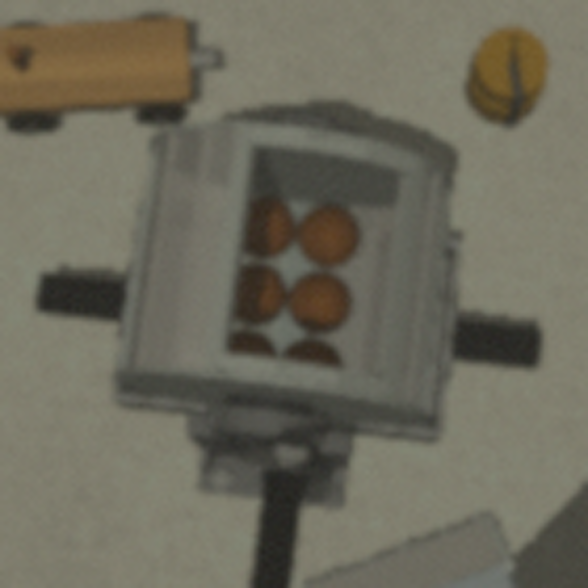

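```bash
python3 - <<'E'
from tp import *
import pickle
t=pickle.load(open('t15.pkl','rb'))
z=lambda p:(200+p[0]/4.2,150+p[1]/4.2)
for n,p,h in [('a',(38,293),.042),('b',(541,344),.042),('drum near L',(116,385),.2),('drum near R',(441,425),.2),('drum far L',(156,140),.2),('drum far R',(457,150),.2)]: print(n,rel(onz(t,*z(p),h)))
E
```

```text
a [-0.0002  0.1694]
b [ 0.0021 -0.1707]
drum near L [-0.0717  0.0877]
drum near R [-0.0743 -0.1004]
drum far L [0.0749 0.0832]
drum far R [ 0.0881 -0.094 ]
```

```bash
python3 -m crank '[[-1,0,3.5,-0.14,0,0,100],[-1,0,3.5,-0.14,0,0,100],[-1,0,3.5,-0.14,0,0,100],[-2,0.5,3,-0.14,0,0,100],[-2,1,2,-0.14,0,0,100],[-2,2,1.5,-0.14,0,0,100],[-2,2,1,-0.14,0,0,100],[-2,2,0,-0.14,0,0,100]]'; python3 -m crank '[[-1,4,0,0,0,-0.14,100],[-1,4,0,0,0,-0.14,100],[0,4,0,0,0,-0.14,100],[0,4,0,0,0,-0.14,100],[0,4,0,0,0,-0.14,100],[0,4,0,0,0,-0.14,100],[0,3,0,0,0,-0.14,100],[0,0,0,0,0,-0.14,100]]'; python3 -m crank '[[0,0,0,0,0,-0.14,100],[0,0,0,0,0,-0.14,100],[0,0,0,0,0,-0.14,100],[0,0,0,0,0,0,100]]'
```

```text
t: 15.9
position: [0.4416, -0.2741, 0.3923]
ee_rot: [[0.046, -0.998, 0.048], [-0.055, 0.045, 0.997], [-0.997, -0.049, -0.053]]
contact_force: [1.8, 2.4, 1.6]
gripper_width: 0.0857
t: 16.7
position: [0.4058, -0.014, 0.4265]
ee_rot: [[0.039, -0.479, 0.877], [-0.112, 0.87, 0.48], [-0.993, -0.116, -0.02]]
contact_force: [0.3, -1.3, -0.4]
gripper_width: 0.0853
t: 17.1
position: [0.4001, -0.0134, 0.4422]
ee_rot: [[0.033, -0.085, 0.996], [-0.116, 0.989, 0.089], [-0.993, -0.119, 0.023]]
contact_force: [0.7, -0.1, -0.6]
gripper_width: 0.0857
```

```bash
python3 -m crank '[[0.8,1,-2,0.11,0,-0.1,100],[0.8,1,-2,0,-0.1,-0.1,100],[0.8,1,-2,0,-0.05,0,100],[0,0,-2,0,0,0,100],[0,0,0,0,0,0,100],[0,0,0,0,0,0,100]]'; python3 - <<'E'
from h import *
import pickle
s=get_state();print(s['joint_pos'].round(1))
w=cam('wrist');save(w,'w16.png');pickle.dump(w,open('w16.pkl','wb'))
c=cam('scene');save(c,'s16.png');pickle.dump(c,open('s16.pkl','wb'))
E
```

```text
t: 17.7
position: [0.4213, 0.0139, 0.3769]
ee_rot: [[0.226, 0.086, 0.97], [-0.005, 0.996, -0.088], [-0.974, 0.015, 0.225]]
contact_force: [0.0, -0.1, -0.3]
gripper_width: 0.0852
[  29.9  -10.3   -0.4    6.7  -88.6 -124.4]
```

View pics/w16.png

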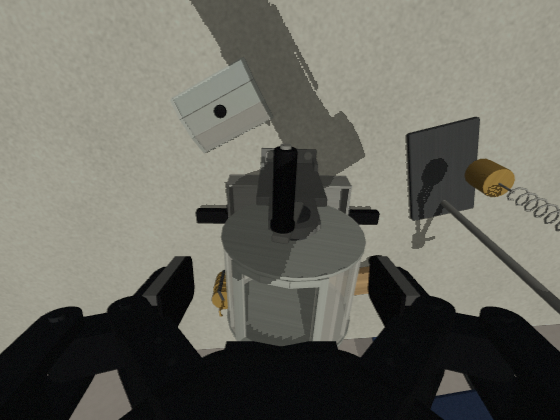

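View pics/s16.png

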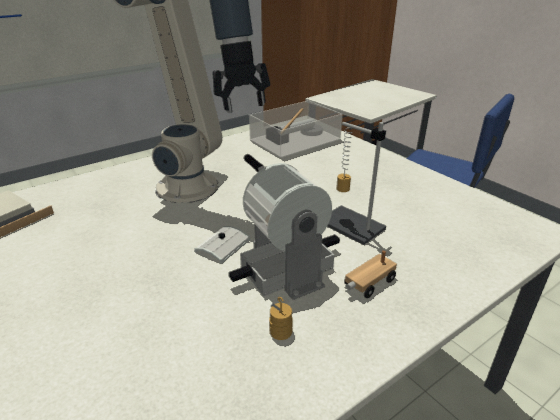

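```bash
python3 - <<'E'
from tp import *
import pickle
w1=pickle.load(open('w1.pkl','rb'));t=pickle.load(open('top0.pkl','rb'));s=pickle.load(open('scene0.pkl','rb'));w=pickle.load(open('w16.pkl','rb'))
zt=lambda p:(190+p[0]/2.95,140+p[1]/2.95)
zs=lambda p:(90+p[0]/2.8,140+p[1]/2.8)
z1=lambda p:(p[0]/2.9,90+p[1]/2.85)
o=(285,150);i=(283,228)
print('out',tri(w,o,w1,z1((585,447))),tri(w,o,t,zt((216,462))),tri(w,o,s,zs((440,47))))
print('in',tri(w,i,w1,z1((378,393))),tri(w,i,t,zt((228,364))),tri(w,i,s,zs((474,78))))
for d in (.03,0,-.013,-.03):
    p=get_state()['position']+d*get_state()['ee_rot'][:,0]; print(d,p,proj(w,p))
E
```

```text
out (array([0.39554243, 0.0208223 , 0.26848148]), np.float64(0.002890513596507151)) (array([0.39933307, 0.02072587, 0.26077033]), np.float64(0.0008159470215934488)) (array([0.39907025, 0.02222082, 0.26384071]), np.float64(0.0025041515509382295))
in (array([0.4782288 , 0.01221325, 0.26400869]), np.float64(0.002770737481291531)) (array([0.47160518, 0.01239469, 0.27701795]), np.float64(0.001183907838447368)) (array([0.47862932, 0.01184109, 0.2650441 ]), np.float64(0.0017954437201324145))
0.03 [0.42858246 0.01404479 0.34742991] (np.float64(281.52732811895874), np.float64(229.16776302983607))
0 [0.42184385 0.01419003 0.37666294] (np.float64(281.62587733437033), np.float64(245.87715023348514))
-0.013 [0.41892378 0.01425297 0.38933059] (np.float64(281.67954859995785), np.float64(254.9773135850188))
-0.03 [0.41510524 0.01433527 0.40589597] (np.float64(281.7637297056372), np.float64(269.25053416979824))
```

```bash
python3 -m crank '[[0.5,0.2,-3.5,0,0,0,100],[0.5,0.2,-3.5,0,0,0,100],[0.5,0,-3.5,0,0,0,100],[0,0,-2,0,0,0,100],[0,0,0,0,0,0,100]]'; python3 - <<'E'
from h import *
import pickle
w=cam('wrist');save(w,'w17.png');pickle.dump(w,open('w17.pkl','wb'))
c=cam('scene');save(c,'s17.png');pickle.dump(c,open('s17.pkl','wb'))
a=c['frame'][90:210,180:330,::-1];cv2.imwrite('pics/s17z.png',cv2.resize(a,None,fx=4.8,fy=4.8,interpolation=cv2.INTER_CUBIC))
E
```

```text
t: 18.3
position: [0.4408, 0.0194, 0.255]
ee_rot: [[0.238, 0.081, 0.968], [-0.001, 0.997, -0.083], [-0.971, 0.019, 0.237]]
contact_force: [1.0, -0.1, 0.1]
gripper_width: 0.0854
```

View pics/w17.png

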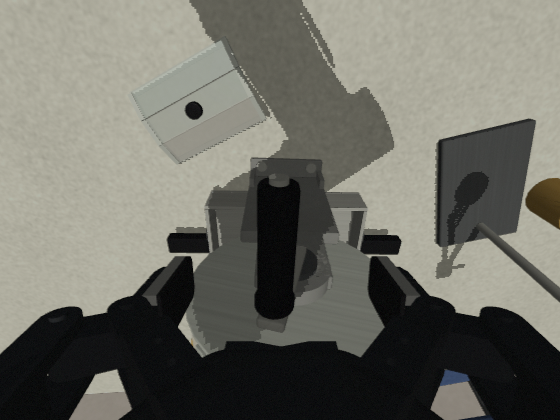

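View pics/s17z.png

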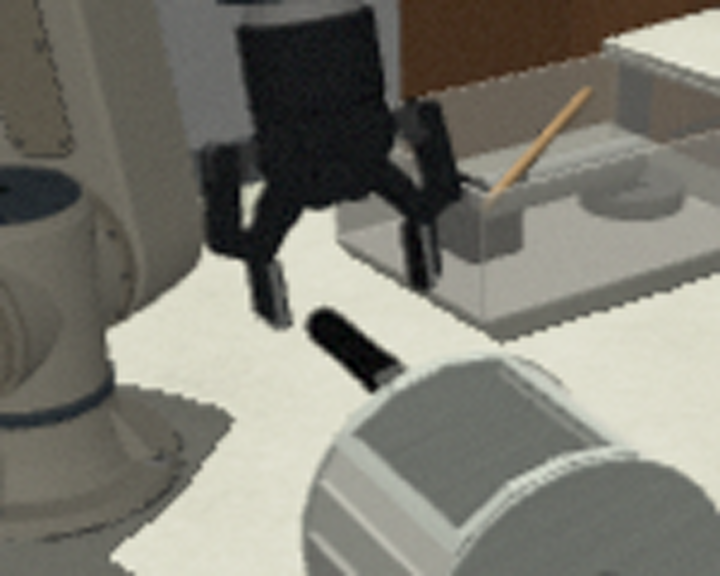

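```bash
python3 - <<'E'
from tp import *
import pickle
s=pickle.load(open('s17.pkl','rb'))
w=pickle.load(open('w17.pkl','rb'))
p=(180+351/4.8,90+305/4.8)
o,d=ray(s,*p); print('at x=.434',o+d*(.434-o[0])/d[0]); print([onz(s,*p,z).round(3) for z in(.27,.28,.29)])
E
python3 -m crank '[[0,0,-1.4,0,0,0,100],[0,0,-1.4,0,0,0,100],[0,0,0,0,0,0,100]]'
python3 - <<'E'
from h import *
import pickle
c=cam('scene')
a=c['frame'][90:210,180:330,::-1];cv2.imwrite('pics/s18z.png',cv2.resize(a,None,fx=4.8,fy=4.8,interpolation=cv2.INTER_CUBIC))
E
```

```text
at x=.434 [0.434      0.02150772 0.28690806]
[array([0.403, 0.041, 0.27 ]), array([0.421, 0.03 , 0.28 ]), array([0.44 , 0.018, 0.29 ])]
t: 18.7
position: [0.4464, 0.0211, 0.2369]
ee_rot: [[0.253, 0.079, 0.964], [0.003, 0.997, -0.083], [-0.968, 0.024, 0.252]]
contact_force: [0.7, -0.3, -0.2]
gripper_width: 0.0853
```

View pics/s18z.png

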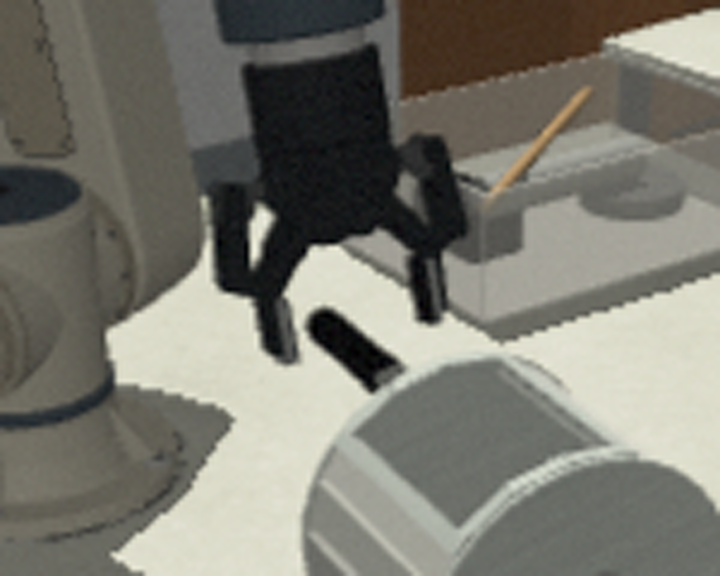

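```bash
python3 -m crank '[[-0.5,-0.2,-0.8,0,0.06,0,100],[-0.4,0,-0.8,0,0.06,0,100],[0,0,0,0,0,0,100]]'
python3 -c "
from h import *
print(get_state()['joint_pos'].round(1))"
```

```text
t: 19.05
position: [0.4407, 0.02, 0.2284]
ee_rot: [[0.143, 0.079, 0.987], [0.006, 0.997, -0.081], [-0.99, 0.018, 0.142]]
contact_force: [-0.4, 0.5, 0.1]
gripper_width: 0.0856
[  26.1   -4.5  -14.9    3.5  -72.1 -121.6]
```

```bash
python3 -m crank '[[-0.6,-0.3,0.2,0,0,0,100],[0,0,0,0,0,0,60],[0,0,0,0,0,0,40],[0,0,0,0,0,0,40]]'
python3 - <<'E'
from h import *
c=cam('scene');w=cam('wrist');save(w,'w19.png')
a=c['frame'][90:210,180:330,::-1];cv2.imwrite('pics/s19z.png',cv2.resize(a,None,fx=4.8,fy=4.8,interpolation=cv2.INTER_CUBIC))
E
```

```text
t: 19.45
position: [0.4358, 0.0169, 0.2347]
ee_rot: [[0.152, 0.078, 0.985], [0.007, 0.997, -0.081], [-0.988, 0.02, 0.151]]
contact_force: [-0.1, -1.2, 0.3]
gripper_width: 0.0442
```

View pics/s19z.png

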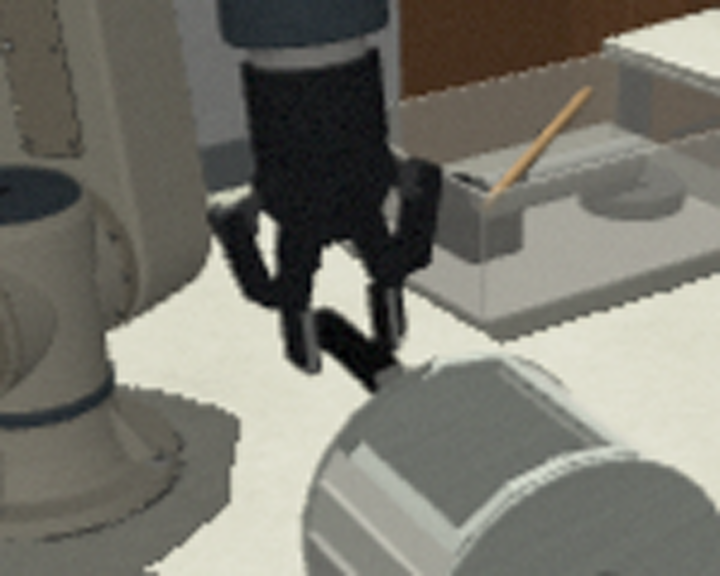

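View pics/w19.png

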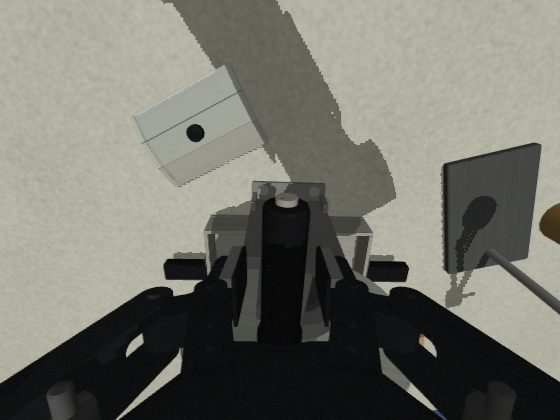

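```bash
python3 -m crank '[[0,0,-0.6,0,0,0,40],[0,0,0,0,0,0,0],[0,0,0,0,0,0,0],[0,0,0,0,0,0,0],[0,0,0,0,0,0,0]]' 60
python3 -c "
from h import *
print(get_state()['joint_pos'].round(1))"
```

```text
t: 20.05
position: [0.4354, 0.0173, 0.2278]
ee_rot: [[0.151, 0.079, 0.985], [0.008, 0.997, -0.081], [-0.988, 0.02, 0.15]]
contact_force: [-0.8, 0.9, 0.7]
gripper_width: 0.0199
[  26.2   -5.6  -16.     3.6  -71.6 -121.7]
```

```bash
cat > cr.py <<'E'
from h import *
import sys
C=np.array([.0316,.1644])
def now():
    p=get_state()['position']; y=(p[1]-C[0])/.995; z=p[2]-C[1]; return np.degrees(np.arctan2(-y,z)),np.hypot(y,z)
def rows(th,n,st):
    r0=now(); y0=-r0[1]*np.sin(np.radians(r0[0]));z0=r0[1]*np.cos(np.radians(r0[0]))
    for k in range(n):
        th+=st; a=np.radians(th); y,z=-.065*np.sin(a),.065*np.cos(a)
        d=100*np.array([(y-y0)*.101,(y-y0)*.995,z-z0]); y0,z0=y,z; print(round(th,1),d.round(2))
if __name__=='__main__':
    s=get_state(); print(now(),s['contact_force'].round(1),s['position'].round(4)); rows(now()[0],int(sys.argv[1]),float(sys.argv[2]))
E
python3 cr.py 8 6
```

```text
(np.float64(12.781325664117697), np.float64(0.06502828564914612)) [-0.8  0.9  0.7] [0.4354 0.0173 0.2278]
18.8 [-0.07 -0.65 -0.19]
24.8 [-0.06 -0.63 -0.25]
30.8 [-0.06 -0.6  -0.32]
36.8 [-0.06 -0.56 -0.38]
42.8 [-0.05 -0.52 -0.44]
48.8 [-0.05 -0.47 -0.49]
54.8 [-0.04 -0.42 -0.53]
60.8 [-0.04 -0.36 -0.58]
```

```bash
python3 -m crank '[[-0.07,-0.65,-0.19,0,0,0,0],[-0.06,-0.63,-0.25,0,0,0,0],[-0.06,-0.6,-0.32,0,0,0,0],[-0.06,-0.56,-0.38,0,0,0,0],[-0.05,-0.52,-0.44,0,0,0,0]]' 60; python3 cr.py 8 6
```

```text
t: 20.55
position: [0.4323, -0.0089, 0.2131]
ee_rot: [[0.153, 0.078, 0.985], [0.018, 0.997, -0.081], [-0.988, 0.03, 0.151]]
contact_force: [-3.9, 3.2, 4.2]
gripper_width: 0.0204
(np.float64(39.9057310432659), np.float64(0.06345568695153905)) [-3.9  3.2  4.2] [ 0.4323 -0.0089  0.2131]
45.9 [-0.06 -0.59 -0.34]
51.9 [-0.05 -0.44 -0.51]
57.9 [-0.04 -0.39 -0.56]
63.9 [-0.03 -0.33 -0.59]
69.9 [-0.03 -0.27 -0.63]
75.9 [-0.02 -0.2  -0.65]
81.9 [-0.01 -0.13 -0.67]
87.9 [-0.01 -0.06 -0.68]
```

```bash
python3 -m crank '[[-0.06,-0.59,-0.34,0,0,0,0],[-0.05,-0.44,-0.51,0,0,0,0],[-0.04,-0.39,-0.56,0,0,0,0],[-0.03,-0.33,-0.59,0,0,0,0],[-0.03,-0.27,-0.63,0,0,0,0],[-0.02,-0.2,-0.65,0,0,0,0]]' 60; python3 cr.py 8 6; python3 - <<'E'
from h import *
c=cam('scene');save(c,'s20.png')
E
```

```text
t: 21.15
position: [0.43, -0.028, 0.1794]
ee_rot: [[0.155, 0.078, 0.985], [0.028, 0.996, -0.083], [-0.987, 0.041, 0.152]]
contact_force: [-2.9, 5.6, 4.2]
gripper_width: 0.0203
(np.float64(75.97364452196373), np.float64(0.061711713555951446)) [-2.9  5.6  4.2] [ 0.43   -0.028   0.1794]
82.0 [-0.05 -0.45 -0.59]
88.0 [-0.01 -0.06 -0.68]
94.0 [ 0.    0.01 -0.68]
100.0 [ 0.01  0.08 -0.68]
106.0 [ 0.02  0.15 -0.66]
112.0 [ 0.02  0.22 -0.64]
118.0 [ 0.03  0.29 -0.62]
124.0 [ 0.04  0.35 -0.58]
```

View pics/s20.png

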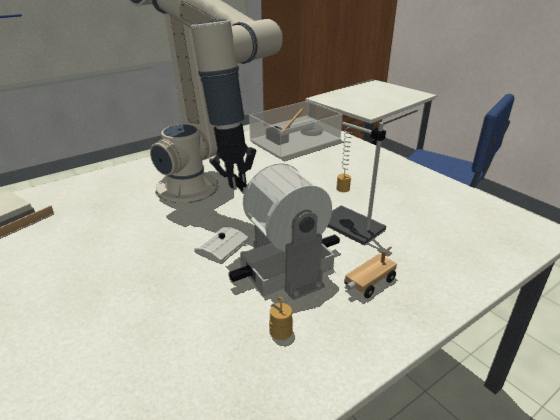

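```bash
sed -i 's/C=np.array.*/C=np.array([.0345,.165])/' cr.py; python3 cr.py 8 6
```

```text
(np.float64(78.02727828205624), np.float64(0.06437794100150987)) [ 1.   3.5 -1.6] [ 0.4299 -0.0282  0.1784]
84.0 [-0.02 -0.17 -0.66]
90.0 [-0.   -0.04 -0.68]
96.0 [ 0.    0.04 -0.68]
102.0 [ 0.01  0.11 -0.67]
108.0 [ 0.02  0.18 -0.66]
114.0 [ 0.02  0.24 -0.64]
120.0 [ 0.03  0.31 -0.61]
126.0 [ 0.04  0.37 -0.57]
```

```bash
python3 -m crank '[[-0.02,-0.17,-0.66,0,0,0,0],[0,-0.04,-0.68,0,0,0,0],[0,0.04,-0.68,0,0,0,0],[0.01,0.11,-0.67,0,0,0,0],[0.02,0.18,-0.66,0,0,0,0],[0.02,0.24,-0.64,0,0,0,0]]' 60; python3 cr.py 10 4
```

```text
t: 21.8
position: [0.4306, -0.024, 0.139]
ee_rot: [[0.157, 0.079, 0.984], [0.03, 0.996, -0.084], [-0.987, 0.042, 0.154]]
contact_force: [-5.1, 3.0, 6.6]
gripper_width: 0.02
(np.float64(113.80802166544612), np.float64(0.06430072991245134)) [-5.1  3.   6.6] [ 0.4306 -0.024   0.139 ]
117.8 [ 0.01  0.13 -0.44]
121.8 [ 0.02  0.22 -0.39]
125.8 [ 0.03  0.25 -0.38]
129.8 [ 0.03  0.28 -0.36]
133.8 [ 0.03  0.3  -0.34]
137.8 [ 0.03  0.32 -0.32]
141.8 [ 0.04  0.34 -0.29]
145.8 [ 0.04  0.36 -0.27]
149.8 [ 0.04  0.38 -0.24]
153.8 [ 0.04  0.4  -0.21]
```

```bash
python3 -m crank '[[0.01,0.13,-0.44,0,0,0,0],[0.02,0.22,-0.39,0,0,0,0],[0.03,0.25,-0.38,0,0,0,0],[0.03,0.28,-0.36,0,0,0,0],[0.03,0.3,-0.34,0,0,0,0],[0.03,0.32,-0.32,0,0,0,0],[0.04,0.34,-0.29,0,0,0,0]]' 60; python3 cr.py 10 4; python3 - <<'E'
from h import *
c=cam('scene');save(c,'s21.png')
a=c['frame'][140:320,170:370,::-1];cv2.imwrite('pics/s21z.png',cv2.resize(a,None,fx=3.3,fy=3.3,interpolation=cv2.INTER_CUBIC))
E
```

```text
t: 22.5
position: [0.4327, -0.0072, 0.1159]
ee_rot: [[0.159, 0.078, 0.984], [0.026, 0.996, -0.083], [-0.987, 0.038, 0.156]]
contact_force: [-4.1, -0.5, 7.3]
gripper_width: 0.0204
(np.float64(139.52773250312907), np.float64(0.06452995481613337)) [-4.1 -0.5  7.3] [ 0.4327 -0.0072  0.1159]
143.5 [ 0.03  0.32 -0.32]
147.5 [ 0.04  0.37 -0.26]
151.5 [ 0.04  0.39 -0.23]
155.5 [ 0.04  0.4  -0.2 ]
159.5 [ 0.04  0.42 -0.17]
163.5 [ 0.04  0.43 -0.14]
167.5 [ 0.04  0.44 -0.11]
171.5 [ 0.05  0.44 -0.08]
175.5 [ 0.05  0.45 -0.05]
179.5 [ 0.05  0.45 -0.02]
```

View pics/s21z.png

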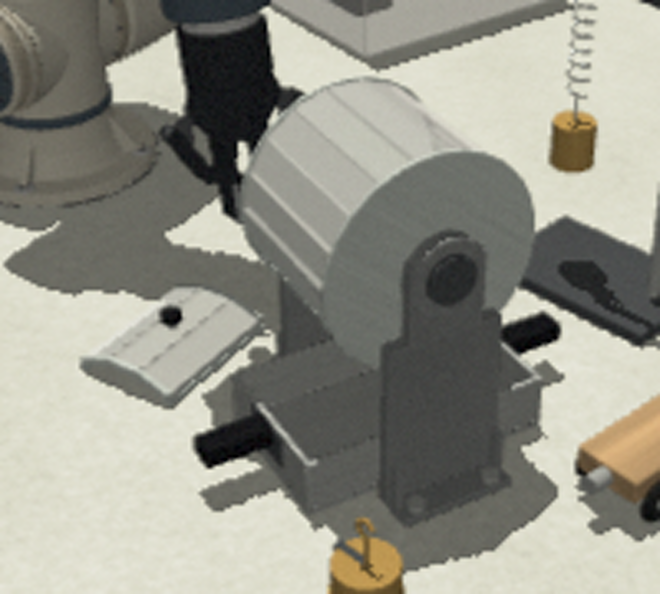

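```bash
python3 -m crank '[[0.03,0.32,-0.32,0,0,0,0],[0.04,0.37,-0.26,0,0,0,0],[0.04,0.39,-0.23,0,0,0,0],[0.04,0.4,-0.2,0,0,0,0],[0.04,0.42,-0.17,0,0,0,0],[0.04,0.43,-0.14,0,0,0,0]]' 60; python3 cr.py 6 4; python3 - <<'E'
from h import *
c=cam('scene');save(c,'s22.png')
a=c['frame'][140:320,170:370,::-1];cv2.imwrite('pics/s22z.png',cv2.resize(a,None,fx=3.3,fy=3.3,interpolation=cv2.INTER_CUBIC))
E
```

```text
t: 23.15
position: [0.435, 0.0123, 0.1042]
ee_rot: [[0.159, 0.077, 0.984], [0.016, 0.997, -0.081], [-0.987, 0.029, 0.157]]
contact_force: [0.1, -4.8, 2.5]
gripper_width: 0.0206
(np.float64(159.79832058291663), np.float64(0.06473855099678169)) [ 0.1 -4.8  2.5] [0.435  0.0123 0.1042]
163.8 [ 0.04  0.42 -0.17]
167.8 [ 0.04  0.44 -0.11]
171.8 [ 0.05  0.44 -0.08]
175.8 [ 0.05  0.45 -0.05]
179.8 [ 0.05  0.45 -0.02]
183.8 [0.05 0.45 0.01]
```

View pics/s22z.png

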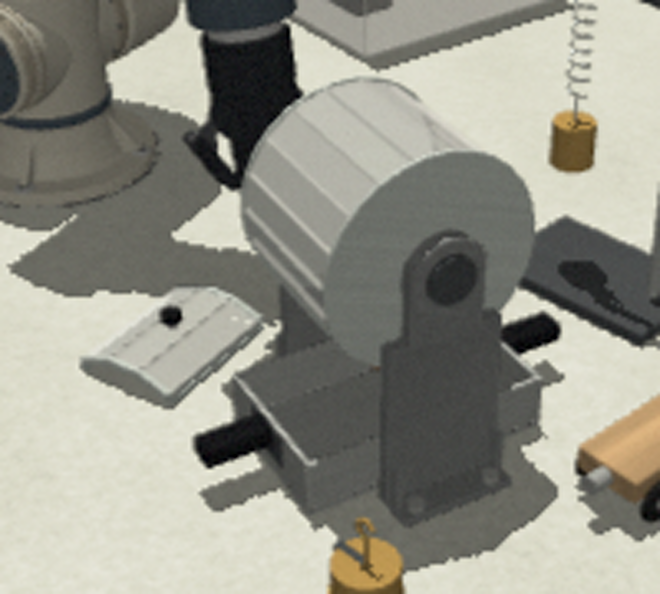

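```bash
python3 -m crank '[[0.04,0.42,-0.17,0,0,0,0],[0.04,0.44,-0.11,0,0,0,0],[0.05,0.44,-0.08,0,0,0,0],[0.05,0.45,-0.05,0,0,0,0],[0.05,0.45,-0.02,0,0,0,0],[0,0,0,0,0,0,0],[0,0,0,0,0,0,0],[0,0,0,0,0,0,0]]' 60; python3 cr.py 2 4; python3 - <<'E'
from h import *
c=cam('scene');save(c,'s23.png');w=cam('wrist');save(w,'w23.png')
a=c['frame'][140:320,170:370,::-1];cv2.imwrite('pics/s23z.png',cv2.resize(a,None,fx=3.3,fy=3.3,interpolation=cv2.INTER_CUBIC))
E
```

```text
t: 24.0
position: [0.4378, 0.0352, 0.1001]
ee_rot: [[0.159, 0.077, 0.984], [0.014, 0.997, -0.08], [-0.987, 0.027, 0.158]]
contact_force: [-1.9, -2.8, 4.0]
gripper_width: 0.0204
(np.float64(-179.36744261299398), np.float64(0.06487771372470277)) [-1.9 -2.8  4. ] [0.4378 0.0352 0.1001]
-175.4 [0.05 0.45 0.01]
-171.4 [0.05 0.45 0.05]
```

View pics/s23z.png

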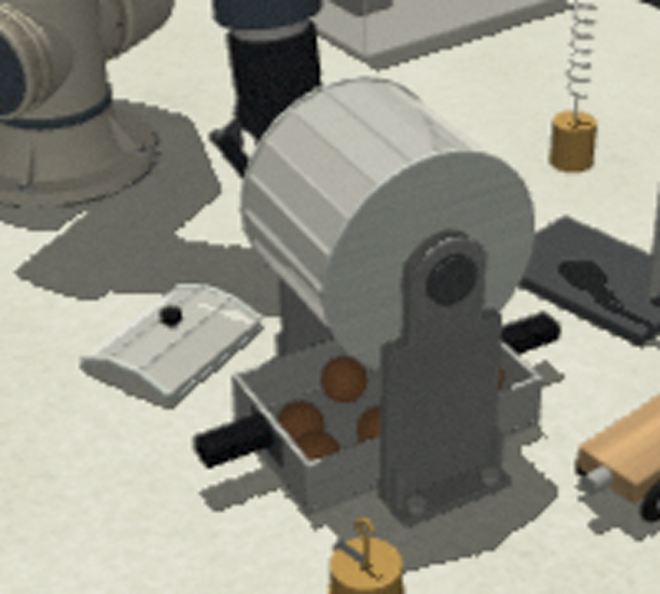

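View pics/w23.png

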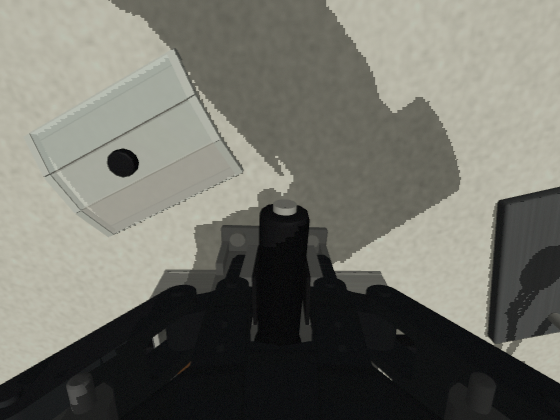

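```bash
python3 -m crank '[[0,0,0,0,0,0,0],[0,0,0,0,0,0,0]]'; python3 - <<'E'
from tp import *
s=get_state(); w=cam('wrist')
print(s['position'])
for n,p,h in [('hub pin',(285,208),.135),('handle L',(260,215),.135),('handle R',(309,215),.135),('bolt L',(237,241),.012),('bolt R',(318,240),.012)]: print(n,rel(onz(w,*p,h)))
save(w,'w24.png'); a=w['frame'][190:340,190:380,::-1];cv2.imwrite('pics/w24z.png',cv2.resize(a,None,fx=4,fy=4,interpolation=cv2.INTER_CUBIC))
E
```

```text
t: 24.3
position: [0.4378, 0.0352, 0.1001]
ee_rot: [[0.159, 0.077, 0.984], [0.015, 0.997, -0.08], [-0.987, 0.027, 0.158]]
contact_force: [-1.7, -3.0, 3.7]
gripper_width: 0.0205
[0.43784167 0.03521048 0.10014404]
hub pin [-0.1933  0.0037]
handle L [-0.1899 -0.007 ]
handle R [-0.1901  0.0142]
bolt L [-0.1041 -0.0334]
bolt R [-0.1058  0.0422]
```

View pics/w24z.png

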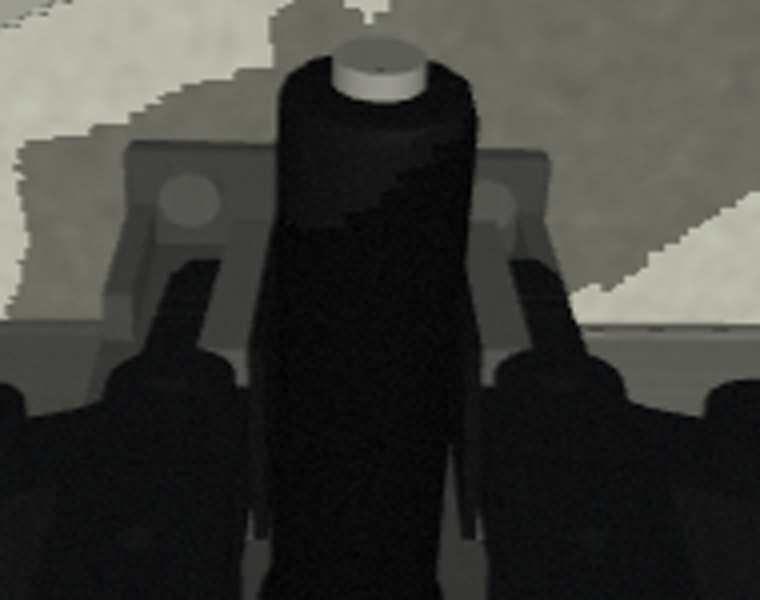

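```bash
python3 -m crank '[[0,0,0,0,0,0,100],[0,0,0,0,0,0,100],[0,0,0,0,0,0,100],[0,0,0,0,0,0,100],[-0.5,0,2.5,0,0,0,100],[-0.5,0,3,0,0,0,100],[-0.7,0,4,0,0,0,100],[-0.7,0,4,0,0,0,100]]'; python3 -m crank '[[-1,0,4.5,0,0,0,100],[-1,0,4.5,0,0,0,100],[0,-2,4,0,0,0,100],[0,-4,1,0,0,0,100],[0,-4,0,0,0,0,100],[0,-4,0,0,0,0,100],[0,-4,0,0,0,0,100],[0,0,0,0,0,0,100]]'; python3 - <<'E'
from h import *
import pickle
for n in('scene','wrist','top'):
    c=cam(n);save(c,n+'25.png');pickle.dump(c,open(n+'25.pkl','wb'))
E
```

```text
t: 25.15
position: [0.4088, 0.0354, 0.2318]
ee_rot: [[0.146, 0.076, 0.986], [0.013, 0.997, -0.079], [-0.989, 0.024, 0.144]]
contact_force: [1.0, 0.3, 0.3]
gripper_width: 0.0856
t: 25.95
position: [0.3874, -0.1501, 0.3848]
ee_rot: [[0.161, 0.068, 0.985], [0.018, 0.997, -0.072], [-0.987, 0.029, 0.16]]
contact_force: [0.6, 0.7, -0.4]
gripper_width: 0.0852
```

View pics/scene25.png

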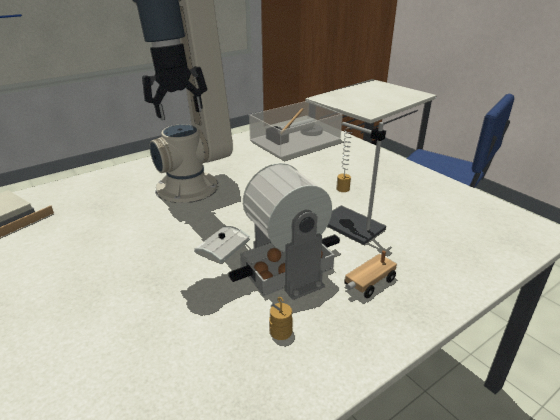

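View pics/wrist25.png

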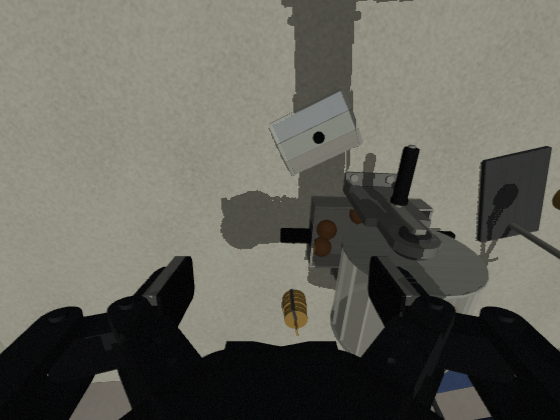

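View pics/top25.png

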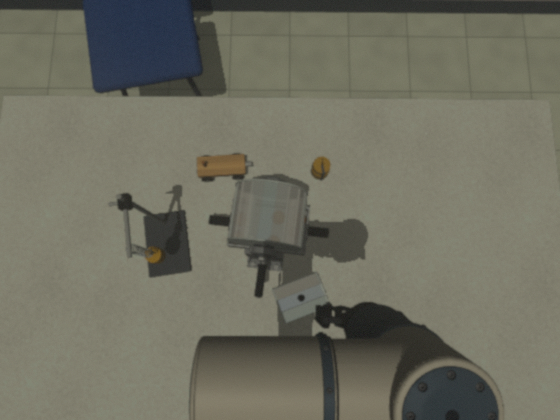

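```bash
python3 -m crank '[[1,-3,0,0,0,0.14,100],[1,-3,0,0,0,0.14,100],[1,-3,0,0,0,0.14,100],[2,-3,0,0,0,0.14,100],[2,-2,0,0,0,0.14,100],[2,-2,0,0,0,0.14,100],[2,-2,0,0,0,0.14,100],[2,-1,0,0,0,0.14,100]]'; python3 -m crank '[[1,-1,0,0,0,0.14,100],[1,-1,0,0,0,0.14,100],[1,0,-2,0,0,0.14,100],[1,0,-3,0.14,0,0,100],[0,0,-3,0.14,0,0,100],[0,0,-3,0.14,0,0,100],[0,0,-3,0.14,0,0,100],[0,0,-2,0.14,0,0,100]]';python3 -m crank '[[0,0,-2,0.14,0,0,100],[0,0,-2,0.14,0,0,100],[0,0,0,0,0,0,100]]'; python3 - <<'E'
from h import *
import pickle
for n in('wrist','top'):
    c=cam(n);save(c,n+'26.png');pickle.dump(c,open(n+'26.pkl','wb'))
E
```

```text
t: 26.9
position: [0.5241, -0.322, 0.3885]
ee_rot: [[0.052, -0.892, 0.448], [0.164, 0.451, 0.878], [-0.985, 0.027, 0.17]]
contact_force: [1.0, -0.1, 1.4]
gripper_width: 0.0857
t: 27.7
position: [0.5825, -0.3188, 0.2267]
ee_rot: [[-0.031, -0.999, -0.006], [0.775, -0.028, 0.631], [-0.631, 0.015, 0.776]]
contact_force: [2.0, 0.1, -0.7]
gripper_width: 0.0853
t: 28.0
position: [0.5833, -0.3144, 0.1737]
ee_rot: [[-0.043, -0.999, 0.01], [0.931, -0.036, 0.364], [-0.363, 0.025, 0.932]]
contact_force: [-2.0, -0.7, -5.1]
gripper_width: 0.0853
```

View pics/wrist26.png

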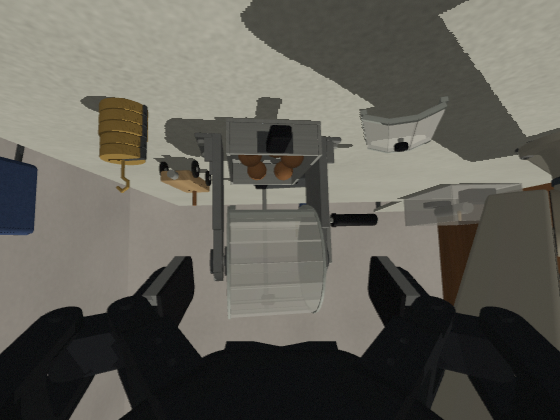

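```bash
python3 -c "
import cv2
a=cv2.imread('pics/wrist26.png')[100:240,200:390];cv2.imwrite('pics/w26z.png',cv2.resize(a,None,fx=4.2,fy=4.2,interpolation=cv2.INTER_CUBIC))
a=cv2.imread('pics/top26.png')[160:310,190:340];cv2.imwrite('pics/t26z.png',cv2.resize(a,None,fx=4,fy=4,interpolation=cv2.INTER_CUBIC))
a=cv2.imread('pics/wrist25.png')[130:300,270:500];cv2.imwrite('pics/w25z.png',cv2.resize(a,None,fx=3.4,fy=3.4,interpolation=cv2.INTER_CUBIC))"
```

```text
(no output)
```

View pics/w26z.png

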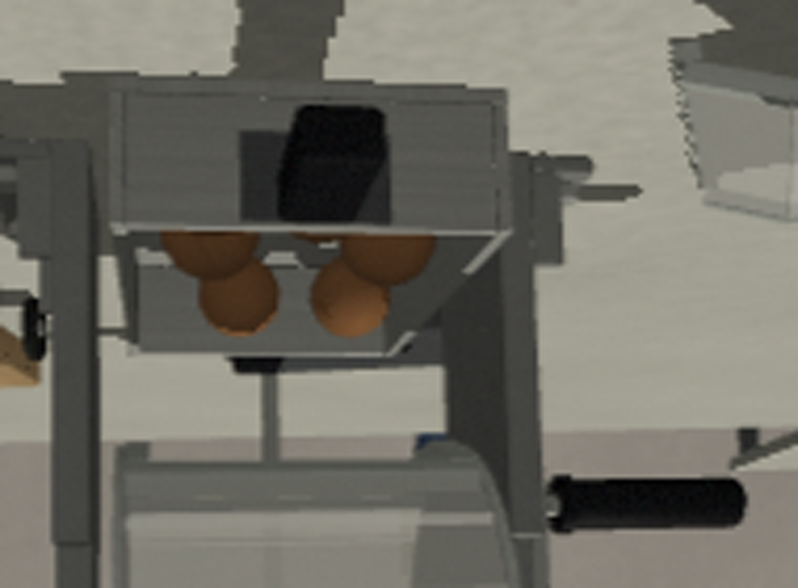

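View pics/t26z.png

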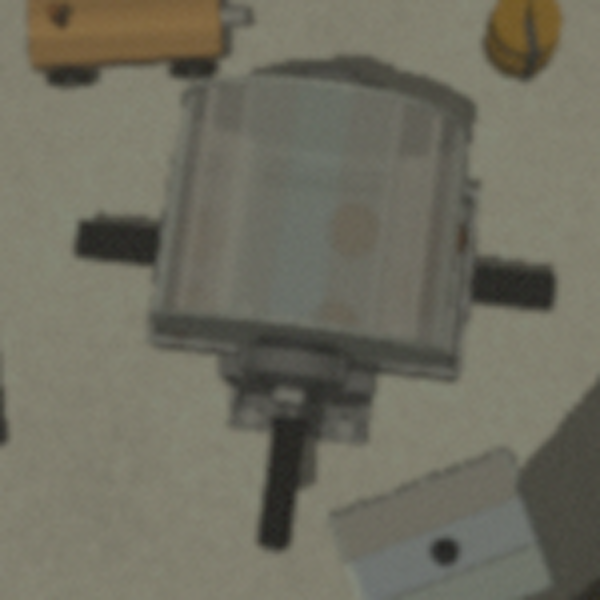

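View pics/w25z.png

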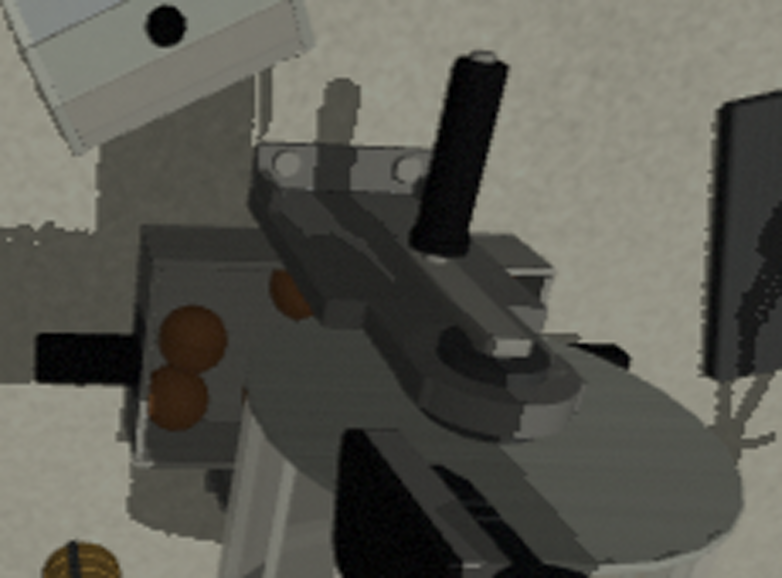

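```bash
python3 -m crank '[[0,0,4,-0.1,0,0,100],[0,-1,4,-0.1,0,0,100],[0,0,0,0,0,0,100]]'; python3 - <<'E'
from tp import *
import pickle
t=pickle.load(open('top26.pkl','rb'));w=pickle.load(open('wrist26.pkl','rb'))
for p in [(272,546),(290,420)]: print('handle',rel(onz(t,190+p[0]/4,160+p[1]/4,.135)))
for p in [(76,238),(554,287)]: print('tray handle end',rel(onz(t,190+p[0]/4,160+p[1]/4,.042)))
X,e=tri(t,(190+272/4,160+546/4),w,(200+745/4.2,100+502/4.2)); print(X,e,rel(X))
print(-w['R'].T@w['t'])
c=cam('wrist');save(c,'w27.png')
a=c['frame'][60:230,190:390,::-1];cv2.imwrite('pics/w27z.png',cv2.resize(a,None,fx=3.5,fy=3.5,interpolation=cv2.INTER_CUBIC)); print(-c['R'].T@c['t'])
E
```

```text
t: 28.4
position: [0.5825, -0.3117, 0.2732]
ee_rot: [[-0.039, -0.999, -0.011], [0.816, -0.038, 0.577], [-0.577, 0.013, 0.817]]
contact_force: [0.6, -0.6, 0.4]
gripper_width: 0.0857
handle [-0.1944  0.0024]
handle [-0.1149  0.0003]
tray handle end [0.0005 0.1697]
tray handle end [ 0.0024 -0.1698]
[0.39561063 0.03727595 0.13678321] 0.0026919411234428156 [-0.1956  0.0018]
[ 0.59041577 -0.48847756  0.17026149]
[ 0.59035771 -0.48176897  0.31186912]
```

View pics/w27z.png

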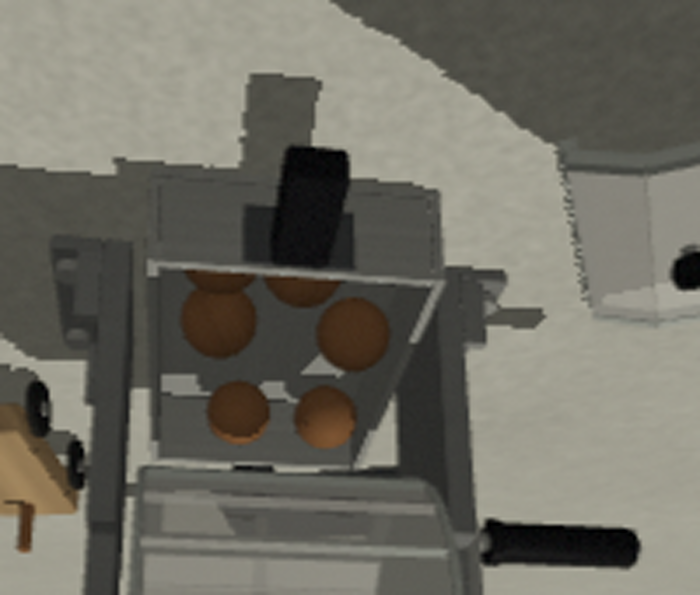

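```bash
python3 - <<'E'
import cv2,numpy as np
a=cv2.imread('pics/top0.png').astype(int);b=cv2.imread('pics/top26.png').astype(int)
d=np.abs(a-b).max(2)
for n,(x0,x1,y0,y1) in dict(trolley=(190,260,145,190),masses=(305,340,150,185),retort=(105,195,180,285),cover=(270,310,270,325)).items(): print(n,(d[y0:y1,x0:x1]>40).sum())
from rig import hand_in; print(hand_in())
E
```

```text
trolley 0
masses 0
retort 0
cover 171
the job is handed in; nothing more can be done
None
```

The job is done and handed in: all six balls are in the tray, which sits under the drum with the port facing down. It took about 28 s of robot time.

**What I did:**
- I gripped the tray's -y stub handle, turned the tray square to the stand, and slid it under the drum while the port was up. I regripped once, tilting the tool so the wrist cleared the drum.
- I then gripped the crank handle, turned the drum over the -y side until the port faced down, let go and backed off.

**What the last checks showed:**
- **Tray:** centre within about 2 mm of the drum's centre both ways and about 0.3–0.4° off square, from the top view. An earlier wrist view had put it up to about 5 mm further towards +y.
- **Drum:** the crank handle hangs 0–2.4 mm off the plane through the axis, so the port is within about 2° of straight down.
- **Balls:** the wrist view shows all six in the tray, and I saw none on the table.
- **Bystanders:** the trolley, masses and retort stand look the same in the top view before and after. The cover region did differ, by 171 pixels. I put that down to the arm's shadow, because its knob and one corner are at the same pixels as before.

**What disagreed:** in the pictures the fingertips stood about 3 cm farther back than `tip_extent` implies. My first two grasps of the tray handle closed on nothing above it, so I gripped lower by what I could see. Neither miss moved anything.

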